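Uncap the inspection camera and slide it under its mirror

TASK

Get the bench inspection camera ready: lift the loose black dust cap off its upward-looking lens and set it down gently, upright, in the empty wooden holder (the other holder is taken by a spare cap); do not drop it. Then push the camera carriage gently along its track, fully home against the end stop under the mirror hood. Leave the spare cap and the other things on the bench where they are.

Things in the scene. Friction and masses are not known exactly. Their poses are not given: they have to be found in the camera images.
- cap_mid (a point): Centre (half-way up) of the loose dust cap, black plastic, 54 mm high, 50-100 g, z up: a round skirt 70 mm across, 24 mm high, open below (bore 63 mm, 19 mm deep), its lower edge 27 mm below this point; on top an upright grip fin 46 mm long (cap's x), 12 mm thick (cap's y), spanning 3 mm below to 27 mm above this point. It sits loosely (2.5 mm play) over the lens barrel.
- cap: The same cap; origin at the centre of its skirt's lower edge, same axes. Lifting it 25 mm frees it from the lens barrel.
- holder_floor (a point): Centre of the inner floor of the empty holder: a fixed round dish of light wood, 92 mm outside, bore 78 mm, rim 10 mm above this point, floor 6 mm above the bench. With the cap seated in it, skirt down, cap_mid is 27 mm above this point; any turn about the vertical is fine. An identical dish elsewhere holds the spare cap.
- station_base (a point): Centre of the underside of the camera station, fixed to the bench: dark steel base 130 (x) by 360 (y) by 12 mm. Its +y axis is the way the carriage is pushed. The grey mirror hood on its far end (126 mm wide, 226 mm high, from 25 to 140 mm along +y) is open at its -y side; under it there is no room to lift the cap off.
- push_plate (a point): Middle of the rear (-y) face of the carriage's upright push plate, 70 mm wide, 8 mm thick, reaching from 14 mm to 99 mm above the bench; this point is 69 mm above the bench. Axes as station_base; the carriage is pushed on this face along +y. The lens axis is 120 mm ahead of this face.
- lens_top (a point): Top centre of the lens barrel (58 mm in diameter) on the carriage, 102 mm above the bench; moves with the carriage. With the cap on, cap_mid is 8 mm above it.
- carriage (a joint): Position of the carriage along station_base's +y, m: 0 at the open end, where it starts; 0.110 at the end stop (fully home). It slides with about 2 N friction, with no spring, and stays where it is left.
- spare_cap: Spare cap, black plastic, 66 mm in diameter and 40 mm high with a round knob, in the other wooden holder. Origin at the centre of its underside. To be left alone.
- oil_can: Blue can, 54 mm in diameter, 170 mm high, standing loose on the near left of the bench. Origin at the centre of its underside. To be left alone.
- hammer: Hammer lying on the bench, to be left alone; its x axis runs along it.
- driver: Screwdriver lying on the bench, to be left alone; its x axis runs along it.
- brush: Brush lying on the bench near the robot's side, to be left alone; its x axis runs along it.
- cup: White plastic cup, 72 mm in diameter, 90 mm high, standing at the far side of the bench. Origin under its centre. To be left alone.
Mind the look-alikes: they are no part of the job. What is shaped like the cap but blue or pink is not meant. Leave any yellow look-alike of the part that bears holder_floor alone.

How it is judged:
By the outcome, as a careful person would: the job done as asked, in the order asked, and still so for the second after the job is handed in, with the robot touching nothing.
It also fails if it takes over 64 s, if anything falls off the work surface, if the arm or the gripper's body presses on something with over 40 N, if the wrist force passes 120 N, or if a joint passes its speed limit or range.

ROBOT

A 6-joint arm with a two-finger parallel gripper is mounted at the origin on the work surface. World frame = base frame: x ahead of the robot, y to its left, z up, the work surface at z = 0. Lengths are in m, angles in degrees, forces in N, time in s.
With the tool pointing down it reaches from about 0.3 to 0.75 m from the base axis. Payload 8.5 kg.
Tool frame: the origin (TCP) lies midway between the tips of the shut fingers; the grasp point (between the pads) lies 19 mm behind it; y points along the fingers, x is the direction in which the jaws open and shut, and the axes are right-handed (so a half turn about y gives the same grasp; the last joint's range is limited). The gripper opens to 85 mm and grips with 20 to 120 N. Pads are 22 mm wide; open, the fingers measure 114 mm over their backs; the gripper's body (76 mm by 85 mm) begins 54 mm behind the grasp point. The pads swing forward as they close: fully open they stand 13 mm farther back than shut.
Start: joints at [-84.013, 21.807, 74.336, -0, 83.858, -12.336], TCP at [0.173, -0.522, 0.231] pointing down, gripper open.
Joint ranges: [-178.18, 178.18], [-50.72, 133.34], [12.68, 142.11], [-81.47, 261.47], [9.98, 163.14], [-165.26, 165.26]. Speed limits (degrees/s): [136.94, 136.94, 180, 180, 180, 180].

INTERFACE

Orientations are given as a 3x3 rotation matrix whose columns are the frame's x, y, z axes.
In Python, from rig import env gives the robot as it stands.
- The arm moves only by the tool carry_out, never from a script. Its argument "plan" is a list of rows, each a list of 3 entries, a list of its own where there are three numbers: the shift along the tool's x, y, z in m, then the turn, a rotation vector about the tool's x, y, z in degrees, then the finger opening in m, from 0 to 0.0854. In form: [[[dx, dy, dz], [ax, ay, az], jaw], ...]. A call has 1 to 8 rows; each row shifts and turns the commanded pose from where the row before left it, along the tool's axes as they then stand; what a row does not reach is not made up. A row lasts 1/8 s, in which the tool goes at most 62.5 mm and 10.7 degrees, less where a joint would pass 70% of its speed; a pose out of reach is approached as far as the arm can. A call is refused whole if a number of a shift passes 0.0625 or a number of a turn 10.7, either way. A call with a gripper value outside its range is refused whole. The fingers move at their own pace and stop on an object; "force" is the grip in N (left out, the last holds). Time passes only in rows, so rows that do not move let the fingers close. It gives the time, the measured TCP pose, the force and the opening at its end, in the units of the state.
- env.observe(): the state, without advancing time (a new reading comes with each control period).
- env.get_image(name): name is "scene" or "top" or "wrist"; returns a dict with "image" (480x640x3 uint8, red, green, blue), "vfov" (degrees; the focal length in pixels is half the picture's height over the tangent of half this angle, whatever the lens; pixels are square), "cx", "cy" (the principal point, pixels), "rvec" (rotation vector, rad) and "tvec" (3), from world to camera coordinates, as OpenCV has them; the wrist camera has in their place "tool_from_camera" (4x4, takes a point from camera to tool coordinates, whose origin is the TCP and whose axes are the tool frame's). Camera axes: x right, y down, z forward; pixel columns grow to the right and rows downward; lengths in m; the calibration is good to about 2 mm. A picture is of the moment at which its call begins: read the wrist's pose just before it. There is no depth.
- env.close_job(): hands the job in, once; it reports no verdict.
Trained networks look in a picture, given as the dict that the camera call returned (one of the last four; its "shot" number tells which), for a name from the list of things; names that differ only in an ending like _2 or _b are one class to them, and where a whole thing is asked for, a point or a joint stands for the part that bears it (a point fixed in the world has none). Each returns a list of dicts, best first, with "conf" (0 to 1); they miss things now and then, are a little off and sometimes report something else, mostly with a low value. They report only what shows in the picture. A call takes as long as a camera call. They do not tell look-alikes from the thing itself.
- env.outline_of(target, picture): "mask" (480x640 bool, what is visible of it) and "pixel" ([row, column] in pixels, amid what is visible of it).
The state is a dict: "time_s": time; "q": joint angles; "qvel": joint speeds; "joint_efforts": joint torques, N m; "position": TCP position; "tool_rot": TCP orientation; "ft_force": force on the tool from outside, world axes, zero at the start; "wrist_torque": the same for the moment, N m; "grip_width": finger opening in m.
Only numpy, scipy, OpenCV 4.12 (cv2) and the standard library are available. Lean on these libraries where they do the work, as an engineer would, in place of code of your own. Each camera call takes 0.05 s, during which the arm holds its last target.

## Working session

There is one attempt and no reset: what is moved stays moved. The work goes in short steps, Python scripts to look and compute and a tool call to move; the robot and the scene stay as the last step left them, time stands still between calls to the robot, and variables do not carry over. Pictures are saved under pics/ and viewed, and the job is handed in when it is done.

Besides the shell and the picture viewer there is one more tool, called as name(argument=value, ...), one argument or row to a line, values as JSON. carry_out: Moves the arm, as the interface text tells. Its arguments: {"type":"object","properties":{"plan":{"type":"array","items":{"type":"array"}},"force":{"type":"number"}},"required":["plan"]}

```bash
ls; mkdir -p pics; python3 - <<'E'
from rig import env
import cv2,numpy as np,pickle
s=env.observe(); print({k:np.round(v,3).tolist() for k,v in s.items()})
for n in ["scene","top","wrist"]:
    p=env.get_image(n); cv2.imwrite(f"pics/{n}0.png",p["image"][:,:,::-1]); pickle.dump(p,open(f"pics/{n}0.pkl","wb"))
    print(n,{k:np.round(v,4).tolist() for k,v in p.items() if k!="image"})
    for t in ["cap","holder_floor","push_plate","lens_top","spare_cap","station_base","carriage"]:
        try:
            r=env.outline_of(t,p)
            print(t,[(round(float(d["conf"]),2),np.round(d["pixel"]).tolist(),int(d["mask"].sum())) for d in r])
        except Exception as e: print(t,e)
E
```

```text
pics
{'time_s': 0.0, 'q': [-84.013, 21.841, 74.386, 0.001, 83.858, -12.334], 'qvel': [0.032, -0.045, -0.093, -0.008, -0.099, 0.004], 'joint_efforts': [0.001, -44.847, -23.127, -0.0, 0.005, 0.0], 'position': [0.173, -0.522, 0.231], 'tool_rot': [[0.314, -0.0, 0.949], [-0.949, 0.001, 0.314], [-0.001, -1.0, 0.0]], 'ft_force': [-0.745, -0.796, -0.006], 'wrist_torque': [-0.025, -0.005, -0.023], 'grip_width': 0.085}
scene {'vfov': 46.9896, 'cx': 316.1366, 'cy': 239.5895, 'rvec': [2.4206, 0.6942, -0.2435], 'tvec': [-0.4313, -0.2216, 1.5982], 'shot': 1}
cap [(0.96, [180.0, 293.0], 518), (0.91, [273.0, 377.0], 700), (0.82, [201.0, 330.0], 654), (0.47, [376.0, 214.0], 663)]
holder_floor [(0.94, [279.0, 263.0], 1055), (0.92, [332.0, 293.0], 1234)]
push_plate [(0.85, [223.0, 317.0], 1797)]
lens_top [(0.61, [227.0, 321.0], 1732)]
spare_cap [(0.8, [314.0, 227.0], 648)]
station_base [(0.88, [186.0, 358.0], 8584)]
carriage [(0.92, [226.0, 318.0], 1762)]
top {'vfov': 47.6886, 'cx': 317.6002, 'cy': 241.6861, 'rvec': [2.1361, -2.1376, 0.1591], 'tvec': [-0.0655, 0.5385, 1.4058], 'shot': 2}
cap [(0.93, [184.0, 301.0], 491), (0.85, [241.0, 270.0], 632), (0.82, [312.0, 243.0], 576)]
holder_floor [(0.66, [219.0, 393.0], 868), (0.58, [268.0, 360.0], 912)]
push_plate [(0.82, [256.0, 288.0], 1359)]
lens_top [(0.87, [259.0, 288.0], 1228)]
spare_cap [(0.97, [276.0, 407.0], 505)]
station_base [(0.8, [243.0, 239.0], 6632)]
carriage [(0.6, [254.0, 287.0], 1309)]
wrist {'vfov': 67.0725, 'cx': 322.1401, 'cy': 244.5379, 'tool_from_camera': [[1.0, -0.0, 0.0001, -0.0001], [-0.0001, -0.2866, 0.9581, -0.1428], [0.0, -0.9581, -0.2866, 0.072], [0.0, 0.0, 0.0, 1.0]], 'shot': 3}
cap []
holder_floor []
push_plate []
lens_top []
spare_cap []
station_base []
carriage []
```

View pics/scene0.png

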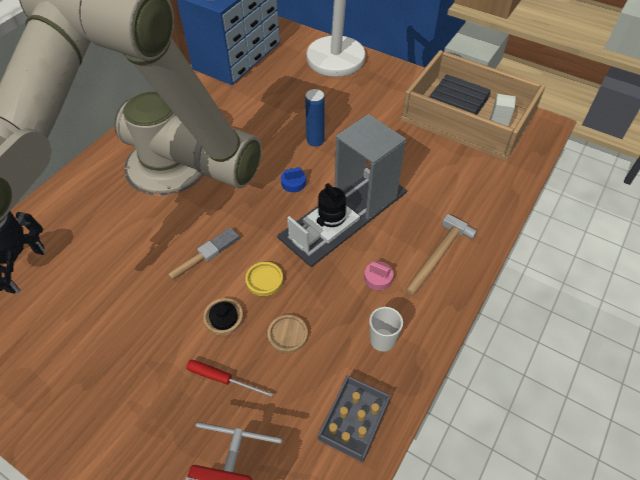

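View pics/top0.png

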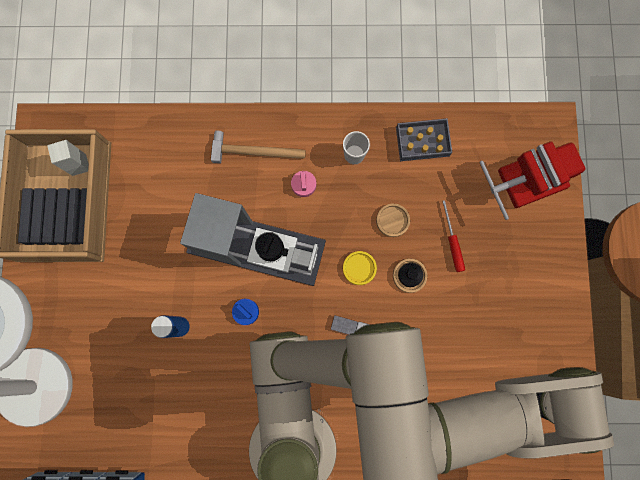

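```bash
cat > h.py <<'E'
import numpy as np,cv2,pickle
def K(p):
    f=240/np.tan(np.radians(p["vfov"])/2); return np.array([[f,0,p["cx"]],[0,f,p["cy"]],[0,0,1.]])
def Rt(p):
    if "rvec" in p: return cv2.Rodrigues(np.array(p["rvec"],float))[0],np.array(p["tvec"],float)
    T=np.eye(4);T[:3,:3]=p["R"];T[:3,3]=p["pos"]; M=np.linalg.inv(T@np.array(p["tool_from_camera"])); return M[:3,:3],M[:3,3]
def proj(p,X):
    R,t=Rt(p); c=np.atleast_2d(X)@R.T+t; u=c@K(p).T; return u[:,:2]/u[:,2:]
def ray(p,uv):
    R,t=Rt(p); d=np.linalg.inv(K(p))@np.array([uv[0],uv[1],1.]); return -R.T@t,R.T@d
def onz(p,uv,z):
    o,d=ray(p,uv); return o+d*(z-o[2])/d[2]
def tri(obs):
    A=np.zeros((3,3));b=np.zeros(3)
    for p,uv in obs:
        o,d=ray(p,uv); d=d/np.linalg.norm(d); M=np.eye(3)-np.outer(d,d); A+=M;b+=M@o
    return np.linalg.solve(A,b)
def ld(n): return pickle.load(open(f"pics/{n}.pkl","rb"))
def crop(p,x0,y0,w,h,s,fn):
    im=cv2.resize(p["image"][y0:y0+h,x0:x0+w,::-1],None,fx=s,fy=s,interpolation=cv2.INTER_CUBIC); cv2.imwrite(fn,im)
E
python3 - <<'E'
from h import *
a=ld("scene0");b=ld("top0")
crop(b,170,180,160,120,5,"pics/tc.png"); crop(a,265,110,160,120,5,"pics/sc0.png"); crop(a,265,160,160,120,5,"pics/sc.png")
for z in (.006,.016):
  print("holder",z,onz(a,(288,332),z),onz(b,(393,219.5),z))
print("cap",tri([(a,(331,202)),(b,(270,241))]))
E
```

```text
holder 0.006 [ 0.60213858 -0.26760689  0.006     ] [ 0.60555586 -0.27277881  0.006     ]
holder 0.016 [ 0.60543945 -0.27160211  0.016     ] [ 0.60356403 -0.27143925  0.016     ]
cap [0.52739969 0.05208047 0.1008475 ]
```

View pics/tc.png

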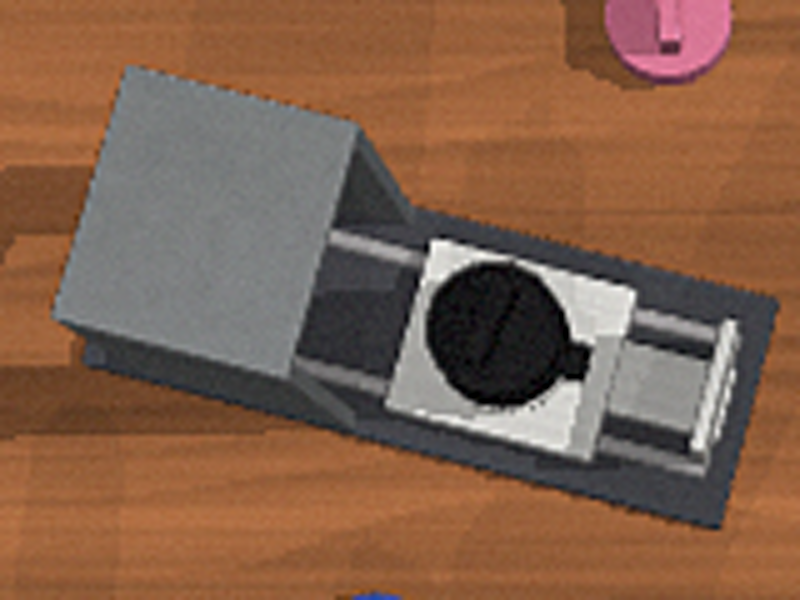

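View pics/sc.png

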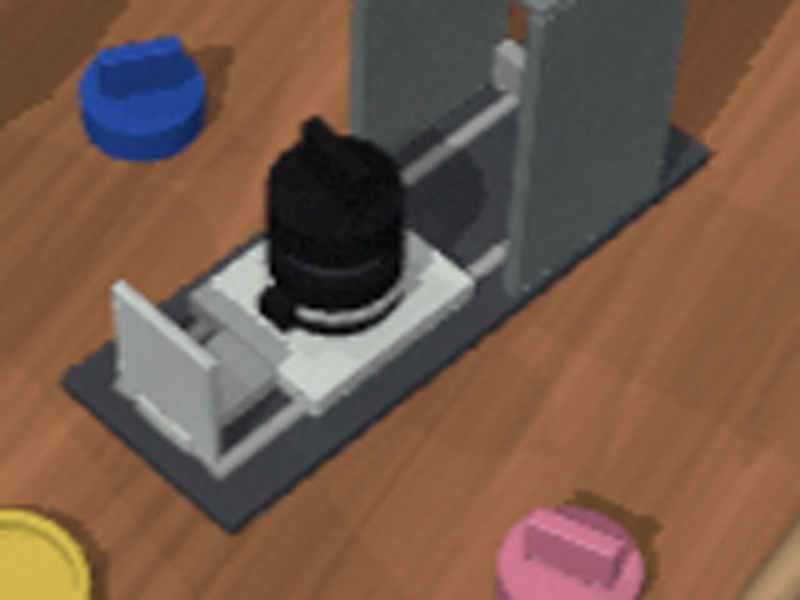

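```bash
cat > fit.py <<'E'
from h import *
from scipy.optimize import least_squares
a=ld("scene0");b=ld("top0")
T=lambda u,v:(170+u/5-.4,180+v/5-.4); S=lambda u,v:(265+u/5-.4,160+v/5-.4)
obs=[(b,T(780,298),(.065,-.18,.012)),(b,T(720,528),(-.065,-.18,.012)),
(b,T(128,66),(.063,.14,.226)),(b,T(360,125),(.063,.025,.226)),(b,T(293,378),(-.063,.025,.226)),(b,T(54,320),(-.063,.14,.226)),
(a,S(233,530),(.065,-.18,.012)),(a,S(65,382),(-.065,-.18,.012)),(a,S(710,153),(.065,.18,.012))]
def W(x,L):
    c,s=np.cos(x[2]),np.sin(x[2]); return np.array([x[0]+c*L[0]-s*L[1],x[1]+s*L[0]+c*L[1],L[2]])
f=lambda x:np.concatenate([proj(p,W(x,L))[0]-uv for p,uv,L in obs])
r=least_squares(f,[.52,.05,-.2],loss="soft_l1")
x=r.x; print(x[:2],np.degrees(x[2]));print(np.round(f(x).reshape(-1,2),1))
def loc(P): 
    c,s=np.cos(x[2]),np.sin(x[2]); d=P[:2]-x[:2]; return np.array([c*d[0]+s*d[1],-s*d[0]+c*d[1]])
# plate rear top edge corners
if __name__=="__main__":
  for p,uv in [(a,S(115,285)),(a,S(215,370)),(b,T(737,322)),(b,T(708,452))]:
    P=onz(p,uv,.099); print("plate",P,loc(P))
  for uv,z in [(T(500,335),.107)]:
    P=onz(b,uv,z); print("cap",P,loc(P))
  # cap top fin ends in top view
E
python3 fit.py
python3 - <<'E'
from h import *
a=ld("scene0");b=ld("top0")
for p,(x,y),n in [(b,(245,220),"t"),(a,(305,175),"s")]:
    im=p["image"][y:y+50,x:x+50,::-1].astype(float); im=np.clip(im*5,0,255).astype(np.uint8)
    cv2.imwrite(f"pics/fin_{n}.png",cv2.resize(im,None,fx=10,fy=10,interpolation=cv2.INTER_CUBIC))
A=cv2.imread("pics/fin_t.png");B=cv2.imread("pics/fin_s.png")
cv2.imwrite("pics/fin.png",cv2.resize(np.hstack([A,B]),(800,400)))
E
```

```text
[0.53212211 0.10171824] -14.145049749858064
[[ 0.5 -0.4]
 [ 0.8 -0.1]
 [-0.2 -0.3]
 [ 0.4 -0.6]
 [-0.6  0.4]
 [-0.4  0.1]
 [-0.   0. ]
 [-1.1 -0.5]
 [ 0.2 -0.5]]
plate [ 0.45763255 -0.04614363  0.099     ] [-0.03609693 -0.16158229]
plate [ 0.52731774 -0.06432691  0.099     ] [ 0.035919   -0.16218477]
plate [ 0.52349529 -0.06474568  0.099     ] [ 0.03231479 -0.16352496]
plate [ 0.45673642 -0.05002409  0.099     ] [-0.03601759 -0.16556409]
cap [0.51573359 0.05570998 0.107     ] [-0.00464823 -0.04861828]
```

View pics/fin.png

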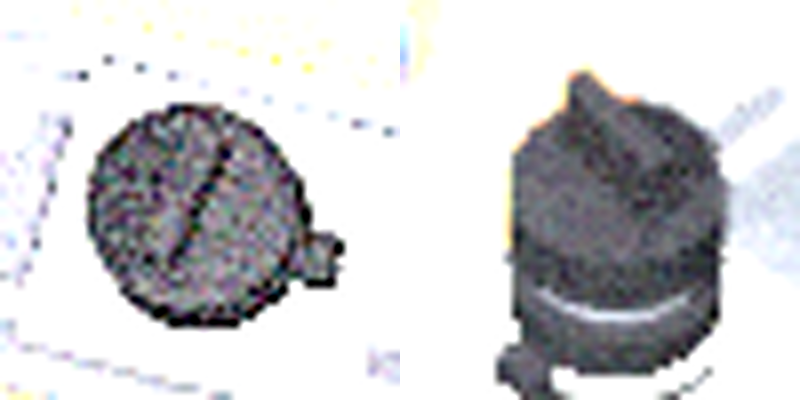

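```bash
cat > pl.py <<'E'
import numpy as np,json
from scipy.spatial.transform import Rotation as R
def toolR(yaw):  # tool y down, tool z at yaw
    z=np.array([np.cos(np.radians(yaw)),np.sin(np.radians(yaw)),0]);y=np.array([0,0,-1.]);return np.c_[np.cross(y,z),y,z]
def plan(pos,rot,wps,jaw):
    """wps: list of (pos,yaw,nrows); straight lines"""
    p=np.array(pos,float);r=np.array(rot,float);rows=[]
    for tp,ty,n in wps:
        tp=np.array(tp,float);tr=toolR(ty)
        for k in range(n,0,-1):
            v=np.round(r.T@((tp-p)/k),4); full=(R.from_matrix(r.T@tr)).as_rotvec(degrees=True)
            a=np.round(full/k,1); rows.append([v.tolist(),a.tolist(),jaw])
            p=p+r@v; r=r@R.from_rotvec(a,degrees=True).as_matrix()
    for i in range(0,len(rows),8): print(json.dumps(rows[i:i+8]))
    print("end",np.round(p,4)); print("max",max(np.abs(np.array([x[0] for x in rows])).max(0).tolist()),np.abs([x[1] for x in rows]).max())
def cur(env):
    s=env.observe(); print("t",s["time_s"],"pos",np.round(s["position"],4),"yawz",np.round(np.degrees(np.arctan2(s["tool_rot"][1][2],s["tool_rot"][0][2])),2),"F",np.round(s["ft_force"],2),"w",round(s["grip_width"],4),"q",np.round(s["q"],1)); return s
E
python3 - <<'E'
from rig import env
from pl import *
s=cur(env)
plan(s["position"],s["tool_rot"],[([.20,-.50,.28],35,2),([.515,.055,.27],154,14)],.085)
E
```

```text
t 1.2 pos [ 0.1729 -0.5221  0.2313] yawz 18.32 F [-0.68  0.55 -0.95] w 0.0855 q [-84.   21.8  74.3  -0.   83.9 -12.3]
[[[-0.0062, -0.0243, 0.0163], [0.0, -8.3, 0.0], 0.085], [[-0.0038, -0.0244, 0.0171], [0.0, -8.4, 0.0], 0.085], [[-0.0196, 0.0007, 0.0412], [0.0, -8.5, -0.0], 0.085], [[-0.0132, 0.0007, 0.0436], [0.0, -8.5, -0.0], 0.085], [[-0.0067, 0.0007, 0.0451], [0.0, -8.5, -0.0], 0.085], [[0.0001, 0.0007, 0.0456], [0.0, -8.5, -0.0], 0.085], [[0.0068, 0.0007, 0.0451], [0.0, -8.5, -0.0], 0.085], [[0.0134, 0.0007, 0.0436], [0.0, -8.5, -0.0], 0.085]]
[[[0.0197, 0.0007, 0.0411], [0.0, -8.5, -0.0], 0.085], [[0.0256, 0.0007, 0.0377], [0.0, -8.5, -0.0], 0.085], [[0.0308, 0.0007, 0.0336], [0.0, -8.5, -0.0], 0.085], [[0.0355, 0.0007, 0.0286], [0.0, -8.5, -0.0], 0.085], [[0.0393, 0.0007, 0.0231], [0.0, -8.5, -0.0], 0.085], [[0.0423, 0.0008, 0.017], [0.0, -8.5, -0.0], 0.085], [[0.0443, 0.0007, 0.0105], [0.0, -8.5, -0.0], 0.085], [[0.0454, 0.0008, 0.0039], [0.0, -8.5, -0.0], 0.085]]
end [0.515 0.055 0.27 ]
max 0.0456 8.5
```

Candidates in the scene view, as (column, row):
- **Caps:** black cap on the lens (330,201), blue (293,180), pink (377,273), and the spare with a round knob in the wooden holder (223,315). The crop shows the black finned one on the lens, so that is the cap.
- **Holders:** empty light wood (288,332), yellow (263,279), and the occupied one (223,315). I choose the empty wooden one.

I'll move to a hover above the cap.

carry_out(
  plan=[
    [[-0.006,-0.024,0.016],[0,-8.3,0],0.06],
    [[-0.004,-0.024,0.017],[0,-8.4,0],0.06],
    [[-0.02,0.001,0.041],[0,-8.5,0],0.06],
    [[-0.013,0.001,0.044],[0,-8.5,0],0.06],
    [[-0.007,0.001,0.045],[0,-8.5,0],0.06],
    [[0,0.001,0.046],[0,-8.5,0],0.06],
    [[0.007,0.001,0.045],[0,-8.5,0],0.06],
    [[0.013,0.001,0.044],[0,-8.5,0],0.06],
  ],
  force=30,
)

```text
time_s: 2.2
position: [0.3348, -0.2597, 0.2734]
tool_rot: [[0.998, 0.0, 0.065], [-0.065, -0.0, 0.998], [0.0, -1.0, -0.0]]
ft_force: [0.4, -0.2, 0.1]
grip_width: 0.0598
```

carry_out(
  plan=[
    [[0.02,0.001,0.041],[0,-8.5,0],0.06],
    [[0.026,0.001,0.038],[0,-8.5,0],0.06],
    [[0.031,0.001,0.034],[0,-8.5,0],0.06],
    [[0.035,0.001,0.029],[0,-8.5,0],0.06],
    [[0.039,0.001,0.023],[0,-8.5,0],0.06],
    [[0.042,0.001,0.017],[0,-8.5,0],0.06],
    [[0.044,0.001,0.01],[0,-8.5,0],0.06],
    [[0.045,0.001,0.004],[0,-8.5,0],0.06],
  ],
)

```text
time_s: 3.2
position: [0.5145, 0.057, 0.2654]
tool_rot: [[0.434, 0.0, -0.901], [0.901, -0.0, 0.434], [0.0, -1.0, -0.0]]
ft_force: [0.3, -0.7, -0.5]
grip_width: 0.0597
```

carry_out(
  plan=[
    [[0,0,0],[0,0,0],0.06],
    [[0,0,0],[0,0,0],0.06],
  ],
)

```text
time_s: 3.45
position: [0.5136, 0.0553, 0.2653]
tool_rot: [[0.439, -0.0, -0.899], [0.899, -0.0, 0.439], [-0.0, -1.0, 0.0]]
ft_force: [-0.3, 0.2, -0.2]
grip_width: 0.0599
```

```bash
cat > look.py <<'E'
import sys
from rig import env
from pl import *; from h import *
import pickle
def shot(n,fn):
    s=cur(env); p=env.get_image(n); p["pos"]=np.array(s["position"]);p["R"]=np.array(s["tool_rot"])
    if n!="wrist": p.pop("R")
    pickle.dump(p,open(f"pics/{fn}.pkl","wb")); cv2.imwrite(f"pics/{fn}.png",p["image"][:,:,::-1]); return p
if __name__=="__main__": shot(sys.argv[1],sys.argv[2])
E
python3 look.py wrist w1
```

```text
t 3.45 pos [0.5136 0.0553 0.2653] yawz 153.97 F [-0.32  0.15 -0.17] w 0.0599 q [ -7.   17.1  75.8  -0.   87.1 -71. ]
```

View pics/w1.png

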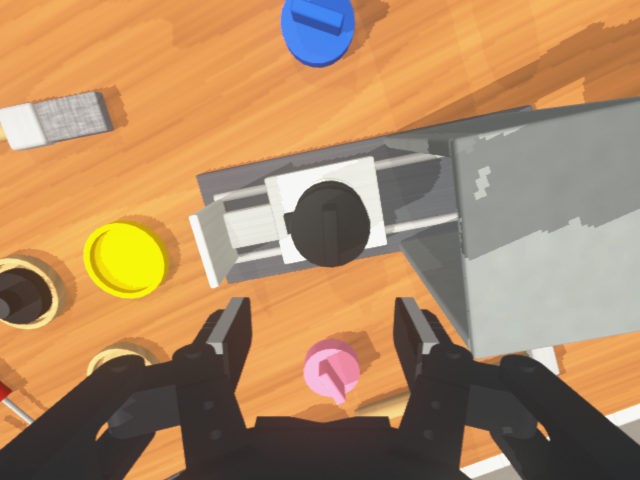

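```bash
python3 - <<'E'
from h import *
p=ld("w1"); x,y,w,h=270,165,120,120
im=np.clip((p["image"][y:y+h,x:x+w,::-1].astype(float))*3,0,255).astype(np.uint8)
cv2.imwrite("pics/w1c.png",cv2.resize(im,None,fx=5,fy=5,interpolation=cv2.INTER_CUBIC))
E
```

```text
(no output)
```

View pics/w1c.png

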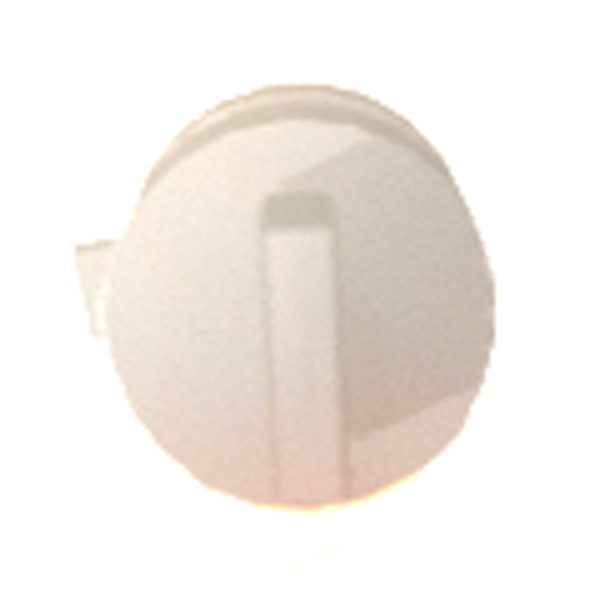

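```bash
python3 - <<'E'
from h import *; from fit import x as st,loc
p=ld("w1"); C=lambda u,v:(270+u/5-.4,165+v/5-.4)
P=[onz(p,C(*c),.137) for c in [(300,228),(312,500),(270,228),(332,228),(276,500),(347,500)]]
for q in P: print(np.round(q,4))
d=P[1]-P[0]; print("len",np.linalg.norm(d),"yaw",np.degrees(np.arctan2(d[1],d[0]))); m=(P[0]+P[1])/2; print("mid",m,loc(m), "thick",np.linalg.norm(P[2]-P[3]),np.linalg.norm(P[4]-P[5]))
for uv in [(190,216),(216,287)]:
    q=onz(p,uv,.099); print("plate",q,loc(q))
E
```

```text
[0.53212211 0.10171824] -14.145049749858064
[[ 0.5 -0.4]
 [ 0.8 -0.1]
 [-0.2 -0.3]
 [ 0.4 -0.6]
 [-0.6  0.4]
 [-0.4  0.1]
 [-0.   0. ]
 [-1.1 -0.5]
 [ 0.2 -0.5]]
[0.498  0.0686 0.137 ]
[0.5383 0.0513 0.137 ]
[0.496  0.0645 0.137 ]
[0.5001 0.0729 0.137 ]
[0.5358 0.0461 0.137 ]
[0.5408 0.0563 0.137 ]
len 0.043908440303619484 yaw -23.199905648941606
mid [0.518133   0.05992226 0.137     ] [-0.00335096 -0.04394735] thick 0.009419789555498551 0.011279247001946172
plate [ 0.45637611 -0.04545126  0.099     ] [-0.03748447 -0.16121796]
plate [ 0.52390312 -0.05947588  0.099     ] [ 0.03142243 -0.15831527]
```

```bash
python3 - <<'E'
from rig import env
from pl import *
s=cur(env)
plan(s["position"],s["tool_rot"],[([.518,.060,.16],156.8,4),([.518,.060,.113],156.8,4)],.045)
E
```

```text
t 3.5 pos [0.5136 0.055  0.2654] yawz 153.94 F [ 0.26 -0.24  0.84] w 0.06 q [ -7.   17.1  75.8  -0.   87.1 -71. ]
[[[0.0016, 0.0264, -0.0004], [0.0, -0.7, -0.0], 0.045], [[0.0016, 0.0263, -0.0005], [0.0, -0.7, -0.0], 0.045], [[0.0016, 0.0264, -0.0005], [0.0, -0.7, -0.0], 0.045], [[0.0017, 0.0263, -0.0005], [0.0, -0.8, -0.0], 0.045], [[-0.0, 0.0118, 0.0], [0.0, 0.0, -0.0], 0.045], [[-0.0, 0.0117, 0.0], [0.0, 0.0, -0.0], 0.045], [[-0.0, 0.0118, 0.0], [0.0, 0.0, -0.0], 0.045], [[-0.0, 0.0117, 0.0], [0.0, 0.0, -0.0], 0.045]]
end [0.518 0.06  0.113]
max 0.0264 0.8
```

carry_out(
  plan=[
    [[0.0016,0.026,-0.0005],[0,-0.7,0],0.045],
    [[0.0016,0.026,-0.0005],[0,-0.7,0],0.045],
    [[0.0016,0.026,-0.0005],[0,-0.7,0],0.045],
    [[0.0016,0.026,-0.0005],[0,-0.7,0],0.045],
    [[0,0.012,0],[0,0,0],0.045],
    [[0,0,0],[0,0,0],0.045],
  ],
)

```text
time_s: 4.25
position: [0.5182, 0.06, 0.1493]
tool_rot: [[0.395, -0.001, -0.919], [0.919, 0.0, 0.395], [-0.0, -1.0, 0.001]]
ft_force: [0.4, -0.2, 0.6]
grip_width: 0.045
```

```bash
python3 look.py wrist w2
```

```text
t 4.25 pos [0.5182 0.06   0.1493] yawz 156.74 F [ 0.36 -0.23  0.61] w 0.045 q [ -6.4  23.4  86.4  -0.   70.2 -73.2]
```

View pics/w2.png

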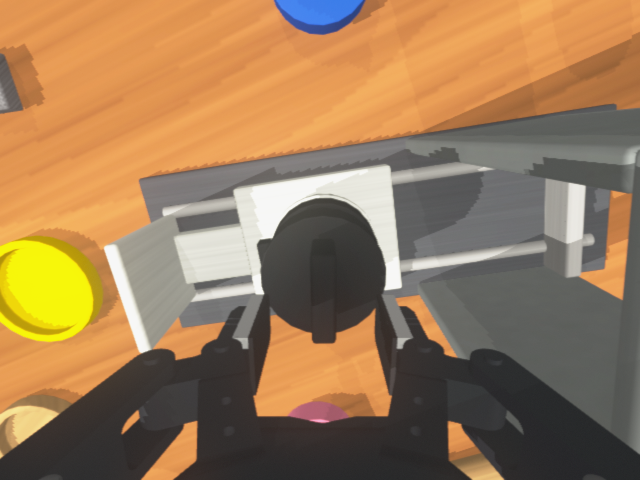

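The fin (about col 323, rows 240–340) is centred between the fingers (inner faces at about 270 and 380) and lined up with them. I'll go down and grip.

carry_out(
  plan=[
    [[0,0.012,0],[0,0,0],0.045],
    [[0,0.012,0],[0,0,0],0.045],
    [[0,0.012,0],[0,0,0],0.045],
    [[0,0,0],[0,0,0],0.045],
    [[0,0,0],[0,0,0],0.03],
    [[0,0,0],[0,0,0],0.02],
  ],
  force=30,
)

```text
time_s: 5.05
position: [0.5186, 0.0605, 0.1137]
tool_rot: [[0.394, 0.001, -0.919], [0.919, -0.0, 0.394], [0.0, -1.0, -0.001]]
ft_force: [-0.5, -0.2, -0.0]
grip_width: 0.0198
```

carry_out(
  plan=[
    [[0,0,0],[0,0,0],0.005],
    [[0,0,0],[0,0,0],0.005],
    [[0,0,0],[0,0,0],0.005],
    [[0,0,0],[0,0,0],0.005],
  ],
  force=30,
)

```text
time_s: 5.55
position: [0.5186, 0.0605, 0.1137]
tool_rot: [[0.394, 0.001, -0.919], [0.919, -0.0, 0.394], [0.0, -1.0, -0.001]]
ft_force: [0.0, -0.0, 5.4]
grip_width: 0.0115
```

```bash
python3 look.py wrist w3
```

```text
t 5.55 pos [0.5186 0.0605 0.1137] yawz 156.83 F [ 0.03 -0.01  5.44] w 0.0115 q [ -6.3  25.9  89.2   0.   64.9 -73.2]
```

View pics/w3.png

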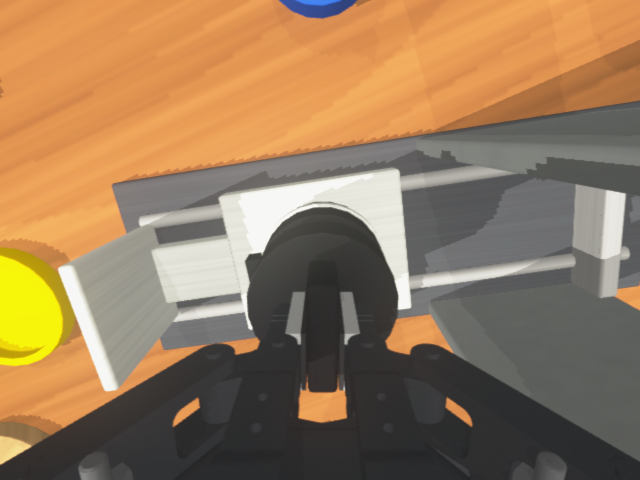

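Gripped: the opening is 11.5 mm on the 12 mm fin. I'll lift straight up with a firmer 45 N grip.

carry_out(
  plan=[
    [[0,0,0],[0,0,0],0.0],
    [[0,-0.006,0],[0,0,0],0.0],
    [[0,-0.01,0],[0,0,0],0.0],
    [[0,-0.012,0],[0,0,0],0.0],
    [[0,-0.015,0],[0,0,0],0.0],
    [[0,-0.02,0],[0,0,0],0.0],
    [[0,-0.02,0],[0,0,0],0.0],
    [[0,0,0],[0,0,0],0.0],
  ],
  force=45,
)

```text
time_s: 6.6
position: [0.519, 0.0605, 0.1979]
tool_rot: [[0.394, 0.003, -0.919], [0.919, -0.0, 0.394], [0.001, -1.0, -0.003]]
ft_force: [0.0, -1.4, -0.9]
grip_width: 0.0112
```

```bash
python3 look.py wrist w4; python3 look.py scene s4
```

```text
t 6.6 pos [0.519  0.0605 0.1979] yawz 156.83 F [ 0.02 -1.41 -0.92] w 0.0112 q [ -6.3  20.6  82.1   0.   77.1 -73.2]
t 6.65 pos [0.5184 0.0605 0.1967] yawz 156.82 F [ 0.4  -1.2  -0.48] w 0.0114 q [ -6.3  20.6  82.2  -0.   77.1 -73.2]
```

View pics/w4.png

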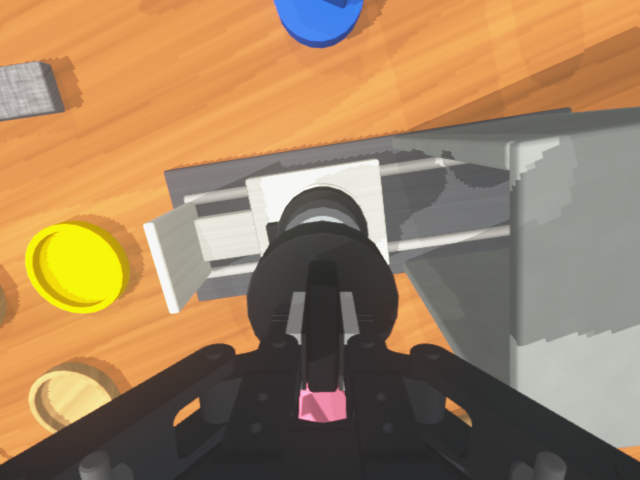

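View pics/s4.png

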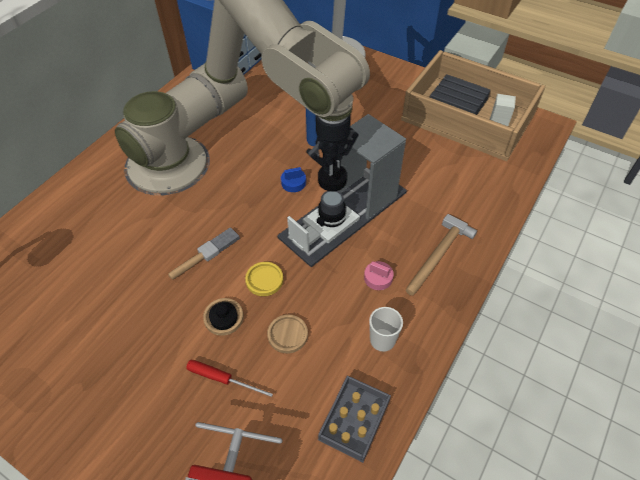

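```bash
python3 - <<'E'
from rig import env
from pl import *
s=cur(env)
plan(s["position"],s["tool_rot"],[([.62,-.18,.2],156.8,8)],0)
E
```

```text
t 6.7 pos [0.5181 0.0606 0.196 ] yawz 156.82 F [ 0.45 -0.66 -0.86] w 0.0111 q [ -6.4  20.7  82.3  -0.   77.1 -73.2]
[[[-0.0226, -0.0005, -0.0235], [-0.0, 0.0, -0.0], 0], [[-0.0226, -0.0005, -0.0235], [-0.0, 0.0, -0.0], 0], [[-0.0226, -0.0005, -0.0236], [-0.0, 0.0, -0.0], 0], [[-0.0226, -0.0005, -0.0235], [-0.0, 0.0, -0.0], 0], [[-0.0227, -0.0005, -0.0236], [-0.0, 0.0, -0.0], 0], [[-0.0226, -0.0005, -0.0235], [-0.0, 0.0, -0.0], 0], [[-0.0227, -0.0005, -0.0236], [-0.0, 0.0, -0.0], 0], [[-0.0226, -0.0005, -0.0235], [-0.0, 0.0, -0.0], 0]]
end [ 0.62   -0.1799  0.2   ]
max 0.0236 0.0
```

carry_out(
  plan=[
    [[-0.01,-0.001,-0.01],[0,0,0],0],
    [[-0.02,-0.001,-0.021],[0,0,0],0],
    [[-0.025,-0.001,-0.026],[0,0,0],0],
    [[-0.025,-0.001,-0.026],[0,0,0],0],
    [[-0.025,0,-0.026],[0,0,0],0],
    [[-0.025,0,-0.026],[0,0,0],0],
    [[-0.025,0,-0.026],[0,0,0],0],
    [[-0.016,0,-0.017],[0,0,0],0],
  ],
)

```text
time_s: 7.7
position: [0.6149, -0.1693, 0.1992]
tool_rot: [[0.395, -0.001, -0.919], [0.919, 0.0, 0.395], [-0.0, -1.0, 0.001]]
ft_force: [0.0, -0.0, -1.0]
grip_width: 0.0112
```

carry_out(
  plan=[
    [[-0.01,0,-0.01],[0,0,0],0],
    [[0,0,0],[0,0,0],0],
    [[0,0,0],[0,0,0],0],
  ],
)

```text
time_s: 8.07
position: [0.6198, -0.1792, 0.2003]
tool_rot: [[0.393, -0.0, -0.92], [0.92, 0.0, 0.393], [0.0, -1.0, 0.0]]
ft_force: [0.1, 0.4, -0.9]
grip_width: 0.011
```

```bash
cat > ell.py <<'E'
from look import *
def rim(p,uv0,name="holder_floor"):
    r=[d for d in env.outline_of(name,p)]
    for d in r: print(round(float(d["conf"]),2),np.round(d["pixel"]),d["mask"].sum())
    return r
E
python3 - <<'E'
from ell import *
p=shot("wrist","w5"); r=rim(p,None)
pickle.dump(r,open("pics/w5m.pkl","wb"))
E
```

```text
t 8.075 pos [ 0.6198 -0.1792  0.2003] yawz 156.86 F [ 0.08  0.45 -0.88] w 0.011 q [-26.6  32.7  60.7   0.   86.6 -93.5]
0.64 [238. 223.] 6928
0.56 [ 55. 255.] 10708
```

View pics/w5.png

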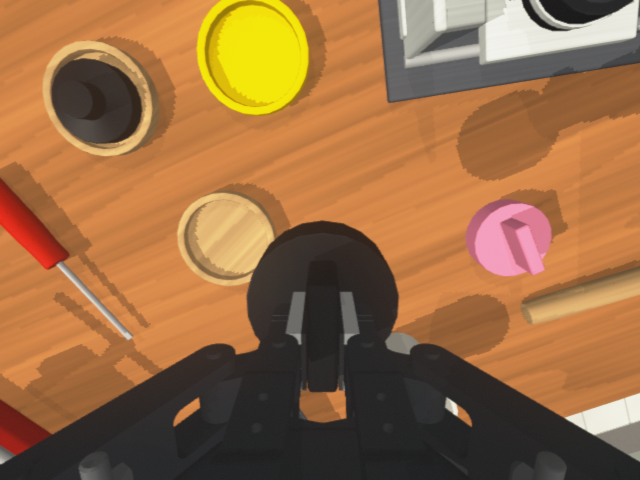

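```bash
cat > hfit.py <<'E'
from h import *
from scipy.optimize import least_squares
def fit(p,mask,x0,excl,r=.046,zs=(0,.016)):
    c=max(cv2.findContours(mask.astype(np.uint8),cv2.RETR_EXTERNAL,cv2.CHAIN_APPROX_NONE)[0],key=len)[:,0].astype(float)
    c=c[[not excl(q) for q in c]]
    th=np.linspace(0,2*np.pi,120)
    def f(x):
        P=np.vstack([np.c_[x[0]+r*np.cos(th),x[1]+r*np.sin(th),0*th+z] for z in zs])
        hull=cv2.convexHull(proj(p,P).astype(np.float32))
        return [cv2.pointPolygonTest(hull,(float(a),float(b)),True)-.5 for a,b in c]
    s=least_squares(f,x0,loss="soft_l1",f_scale=1.,diff_step=1e-3); return s.x,np.std(s.fun),np.mean(s.fun),len(c)
E
python3 - <<'E'
from hfit import *
p=ld("w5"); r=ld("w5m")
m=[d for d in r if abs(d["pixel"][0]-238)<20][0]["mask"]
print(fit(p,m,[.604,-.2715],lambda q:q[0]>235 and q[1]>195))
print(fit(p,m,[.604,-.2715],lambda q:q[0]>255))
from rig import env
for n in("scene","top"):
    a=env.get_image(n)
    for d in env.outline_of("holder_floor",a):
        px=d["pixel"]
        print(n,d["conf"],px,fit(a,d["mask"],[.604,-.2715],lambda q:False))
E
```

```text
(array([ 0.60292548, -0.27004922]), np.float64(0.6940603314468786), np.float64(0.39179469396538696), 165)
(array([ 0.60264361, -0.27015155]), np.float64(1.8379891663755712), np.float64(1.067059913730033), 202)
scene 0.92 [280.6, 266.6] (array([ 0.47282866, -0.17886504]), np.float64(0.49670456274988667), np.float64(0.16185691567616414), 101)
scene 0.55 [332.5, 290.1] (array([ 0.60418401, -0.27024215]), np.float64(0.36057013817667505), np.float64(-0.0614798025773961), 113)
top 0.78 [219.3, 394.7] (array([ 0.60311061, -0.2733414 ]), np.float64(2.2912824767671425), np.float64(1.902878119872786), 86)
top 0.73 [269.4, 367.1] (array([ 0.47127202, -0.18117944]), np.float64(3.680821970272175), np.float64(2.8982103952040417), 80)
```

```bash
python3 - <<'E'
from look import *
from hfit import fit
p=shot("wrist","w6")
z=p["pos"][2]
for d in env.outline_of("cap",p):
    print(d["conf"],np.round(d["pixel"]))
    if abs(d["pixel"][1]-322)<40:
        print(fit(p,d["mask"],p["pos"][:2],lambda q:q[1]>325,r=.035,zs=(z-.0307,z-.0067)),p["pos"])
E
python3 - <<'E'
from rig import env
from pl import *
s=cur(env)
plan(s["position"],s["tool_rot"],[([.6033,-.2702,.10],156.8,6)],0)
E
```

```text
t 8.375 pos [ 0.6199 -0.1794  0.2005] yawz 156.85 F [-0.3   0.23  0.47] w 0.011 q [-26.6  32.7  60.7   0.   86.6 -93.5]
0.96 [235. 508.]
0.93 [281. 321.]
(array([ 0.62051297, -0.18011433]), np.float64(22.60210164486593), np.float64(17.330743182456917), 443) [ 0.61993171 -0.17943023  0.20051316]
t 8.475 pos [ 0.6199 -0.1796  0.2004] yawz 156.84 F [ 1.08 -0.16  0.05] w 0.0109 q [-26.6  32.8  60.7   0.   86.6 -93.5]
[[[-0.015, 0.0167, -0.0034], [0.0, 0.0, 0.0], 0], [[-0.015, 0.0167, -0.0034], [0.0, 0.0, 0.0], 0], [[-0.015, 0.0168, -0.0034], [0.0, 0.0, 0.0], 0], [[-0.0149, 0.0167, -0.0034], [0.0, 0.0, 0.0], 0], [[-0.015, 0.0168, -0.0034], [0.0, 0.0, 0.0], 0], [[-0.0149, 0.0167, -0.0033], [0.0, 0.0, 0.0], 0]]
end [ 0.6033 -0.2702  0.1   ]
max 0.0168 0.0
```

carry_out(
  plan=[
    [[-0.015,0.01,-0.0034],[0,0,0],0],
    [[-0.015,0.018,-0.0034],[0,0,0],0],
    [[-0.015,0.018,-0.0034],[0,0,0],0],
    [[-0.015,0.018,-0.0034],[0,0,0],0],
    [[-0.015,0.018,-0.0034],[0,0,0],0],
    [[-0.015,0.018,-0.0034],[0,0,0],0],
    [[0,0,0],[0,0,0],0],
  ],
)

```text
time_s: 9.35
position: [0.6024, -0.2715, 0.0984]
tool_rot: [[0.395, -0.003, -0.919], [0.919, 0.002, 0.395], [0.001, -1.0, 0.003]]
ft_force: [0.7, -0.1, -0.2]
grip_width: 0.0111
```

```bash
python3 look.py scene s7; python3 look.py wrist w7; python3 - <<'E'
from h import *
crop(ld("s7"),210,270,160,120,5,"pics/s7c.png")
E
```

```text
t 9.35 pos [ 0.6024 -0.2715  0.0984] yawz 156.74 F [ 0.67 -0.12 -0.21] w 0.0111 q [ -34.5   39.2   65.9   -0.    75.1 -101.2]
t 9.4 pos [ 0.6031 -0.271   0.0997] yawz 156.78 F [ 0.52 -0.03 -0.13] w 0.011 q [ -34.4   39.1   65.9    0.    75.1 -101.2]
```

View pics/s7c.png

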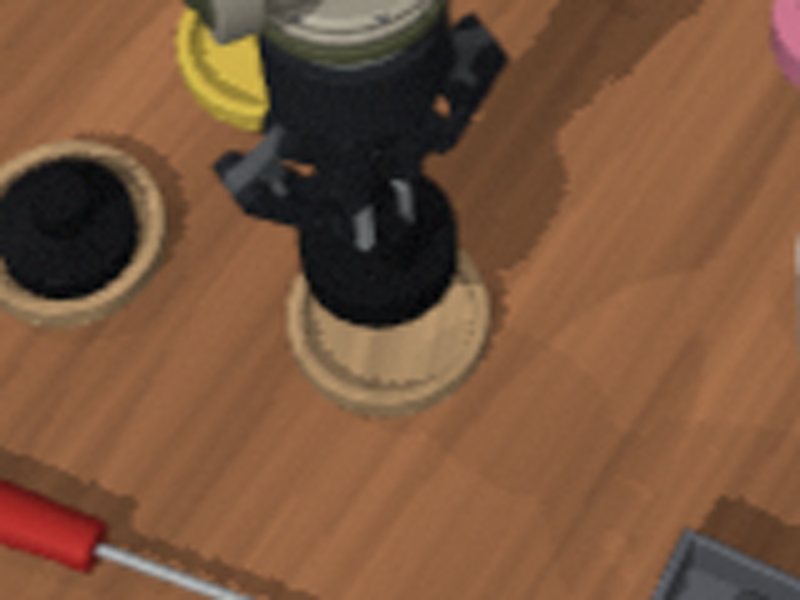

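View pics/w7.png

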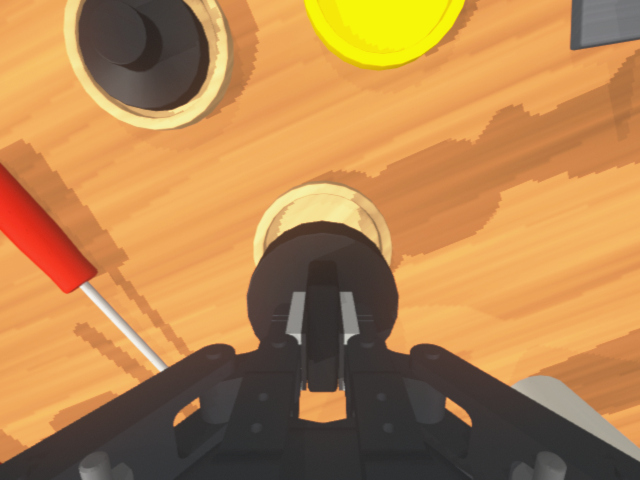

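The dish (col about 322) lies centred under the cap (cols 247–398). I'll lower to just above the rim and check.

carry_out(
  plan=[
    [[0,0.008,0],[0,0,0],0],
    [[0,0.012,0],[0,0,0],0],
    [[0,0.012,0],[0,0,0],0],
    [[0,0.008,0],[0,0,0],0],
    [[0,0.005,0],[0,0,0],0],
    [[0,0,0],[0,0,0],0],
  ],
)

```text
time_s: 10.2
position: [0.6032, -0.2706, 0.055]
tool_rot: [[0.394, -0.0, -0.919], [0.919, 0.0, 0.394], [0.0, -1.0, 0.0]]
ft_force: [-0.7, -0.3, -1.3]
grip_width: 0.0112
```

```bash
python3 look.py scene s8; python3 look.py wrist w8; python3 - <<'E'
from h import *
crop(ld("s8"),230,285,100,75,8,"pics/s8c.png")
E
```

```text
t 10.2 pos [ 0.6032 -0.2706  0.055 ] yawz 156.82 F [-0.65 -0.27 -1.31] w 0.0112 q [ -34.4   41.7   68.6   -0.    69.7 -101.2]
t 10.25 pos [ 0.6034 -0.2707  0.0554] yawz 156.82 F [-0.32 -0.36 -0.88] w 0.0111 q [ -34.4   41.7   68.6   -0.    69.7 -101.2]
```

View pics/s8c.png

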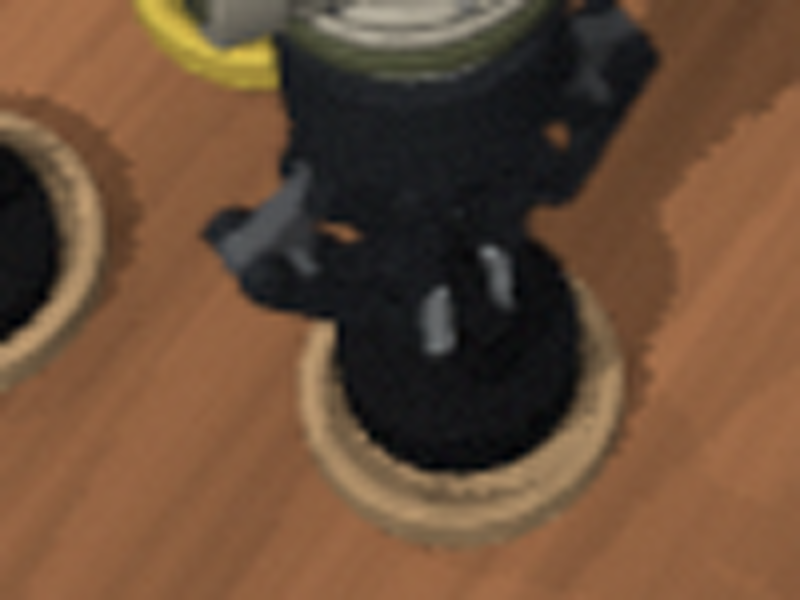

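View pics/w8.png

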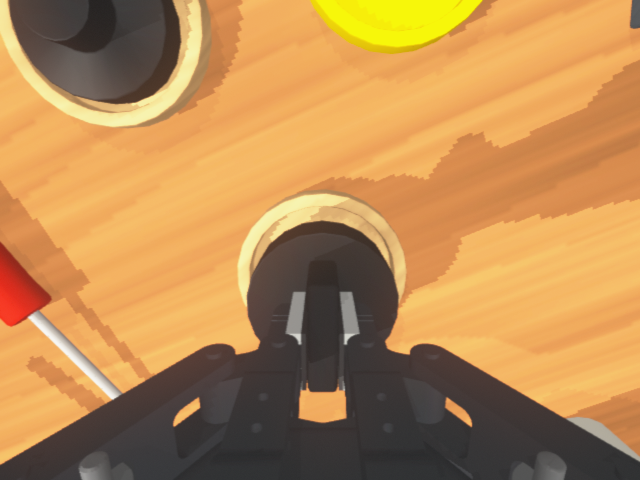

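carry_out(
  plan=[
    [[0,0.004,0],[0,0,0],0],
    [[0,0.005,0],[0,0,0],0],
    [[0,0.004,0],[0,0,0],0],
    [[0,0.003,0],[0,0,0],0],
    [[0,0,0],[0,0,0],0],
  ],
)

```text
time_s: 10.92
position: [0.6032, -0.2706, 0.039]
tool_rot: [[0.394, -0.0, -0.919], [0.919, 0.0, 0.394], [0.0, -1.0, 0.0]]
ft_force: [-0.1, -1.0, -0.2]
grip_width: 0.0108
```

carry_out(
  plan=[
    [[0,0.001,0],[0,0,0],0],
    [[0,0,0],[0,0,0],0],
  ],
)

```text
time_s: 11.18
position: [0.6033, -0.2706, 0.0384]
tool_rot: [[0.394, 0.0, -0.919], [0.919, -0.0, 0.394], [-0.0, -1.0, -0.0]]
ft_force: [-0.2, 0.1, -0.6]
grip_width: 0.0112
```

carry_out(
  plan=[
    [[0,0.001,0],[0,0,0],0],
    [[0,0,0],[0,0,0],0],
  ],
)

```text
time_s: 11.42
position: [0.6033, -0.2706, 0.0373]
tool_rot: [[0.394, -0.0, -0.919], [0.919, 0.0, 0.394], [0.0, -1.0, 0.0]]
ft_force: [0.8, 0.2, 0.2]
grip_width: 0.0114
```

```bash
python3 look.py scene s9; python3 look.py wrist w9; python3 - <<'E'
from h import *
crop(ld("s9"),230,285,100,75,8,"pics/s9c.png")
E
```

```text
t 11.425 pos [ 0.6033 -0.2706  0.0373] yawz 156.82 F [0.77 0.24 0.23] w 0.0114 q [ -34.4   42.9   69.5   -0.    67.6 -101.2]
t 11.475 pos [ 0.6033 -0.2706  0.0373] yawz 156.82 F [-0.25  0.31 -0.44] w 0.0113 q [ -34.4   42.9   69.5    0.    67.6 -101.2]
```

View pics/s9c.png

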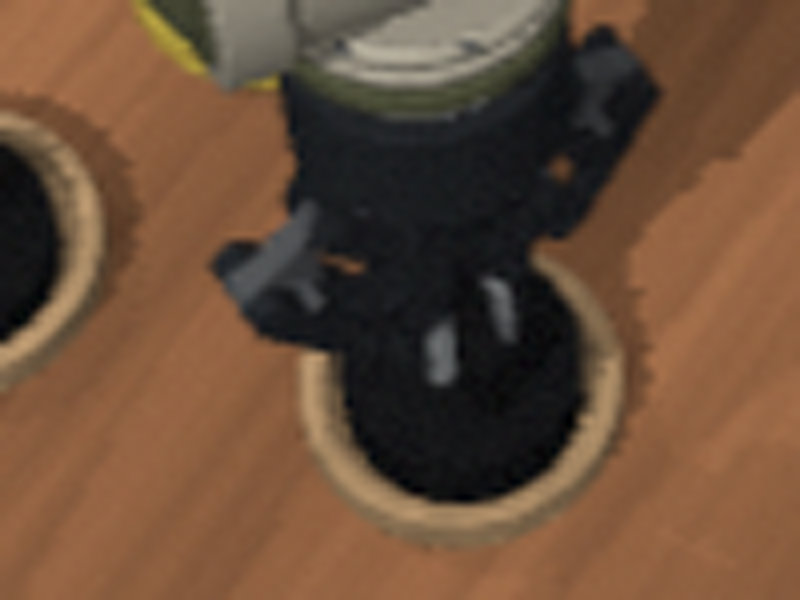

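View pics/w9.png

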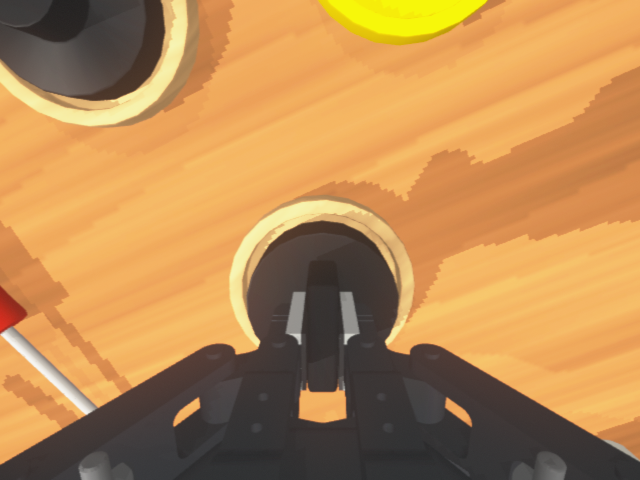

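The cap is inside the rim and centred. There is no contact force yet, so I'll ease down half a millimetre at a time until the floor is felt.

carry_out(
  plan=[
    [[0,0.0007,0],[0,0,0],0],
    [[0,0,0],[0,0,0],0],
    [[0,0,0],[0,0,0],0],
  ],
)

```text
time_s: 11.9
position: [0.6033, -0.2706, 0.0368]
tool_rot: [[0.394, 0.0, -0.919], [0.919, -0.0, 0.394], [-0.0, -1.0, -0.0]]
ft_force: [-0.2, 0.3, 2.3]
grip_width: 0.011
```

carry_out(
  plan=[
    [[0,0.0005,0],[0,0,0],0],
    [[0,0,0],[0,0,0],0],
    [[0,0,0],[0,0,0],0],
  ],
)

```text
time_s: 12.28
position: [0.6034, -0.2707, 0.0368]
tool_rot: [[0.394, 0.0, -0.919], [0.919, -0.0, 0.394], [-0.0, -1.0, -0.001]]
ft_force: [-1.9, 2.5, 5.4]
grip_width: 0.0112
```

Contact at 5 N with z as expected (0.0368). Releasing.

carry_out(
  plan=[
    [[0,0,0],[0,0,0],0.013],
    [[0,0,0],[0,0,0],0.016],
    [[0,0,0],[0,0,0],0.025],
    [[0,0,0],[0,0,0],0.04],
    [[0,0,0],[0,0,0],0.045],
    [[0,-0.005,0],[0,0,0],0.045],
    [[0,-0.015,0],[0,0,0],0.045],
    [[0,-0.03,0],[0,0,0],0.045],
  ],
  force=20,
)

```text
time_s: 13.28
position: [0.603, -0.2704, 0.0867]
tool_rot: [[0.394, -0.001, -0.919], [0.919, 0.001, 0.394], [0.0, -1.0, 0.001]]
ft_force: [0.5, 0.2, 0.4]
grip_width: 0.045
```

carry_out(
  plan=[
    [[0,-0.04,0],[0,0,0],0.045],
    [[0,-0.04,0],[0,0,0],0.045],
    [[0,-0.03,0],[0,0,0],0.045],
    [[0,0,0],[0,0,0],0.045],
  ],
)

```text
time_s: 13.78
position: [0.604, -0.271, 0.1998]
tool_rot: [[0.393, 0.005, -0.919], [0.919, -0.004, 0.393], [-0.001, -1.0, -0.006]]
ft_force: [0.1, -0.4, 0.6]
grip_width: 0.0453
```

```bash
python3 look.py wrist w10;  python3 look.py scene s10;python3 look.py top t10; python3 - <<'E'
from h import *
crop(ld("s10"),210,270,160,120,5,"pics/s10c.png")
E
```

```text
t 13.775 pos [ 0.604  -0.271   0.1998] yawz 156.83 F [ 0.15 -0.38  0.6 ] w 0.0453 q [ -34.4   34.4   57.8    0.    87.5 -101.2]
t 13.825 pos [ 0.6034 -0.2707  0.1975] yawz 156.83 F [ 0.49 -0.03 -1.51] w 0.045 q [ -34.4   34.5   58.     0.    87.4 -101.2]
t 13.875 pos [ 0.603  -0.2704  0.196 ] yawz 156.82 F [-0.25  0.12  0.64] w 0.0451 q [ -34.4   34.6   58.    -0.    87.4 -101.2]
```

View pics/w10.png

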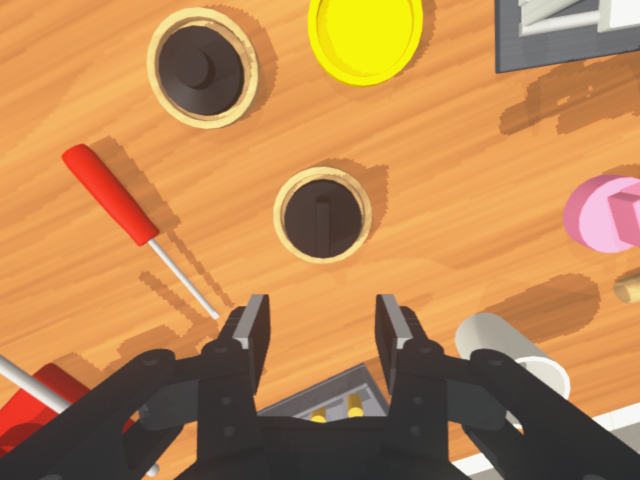

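View pics/s10c.png

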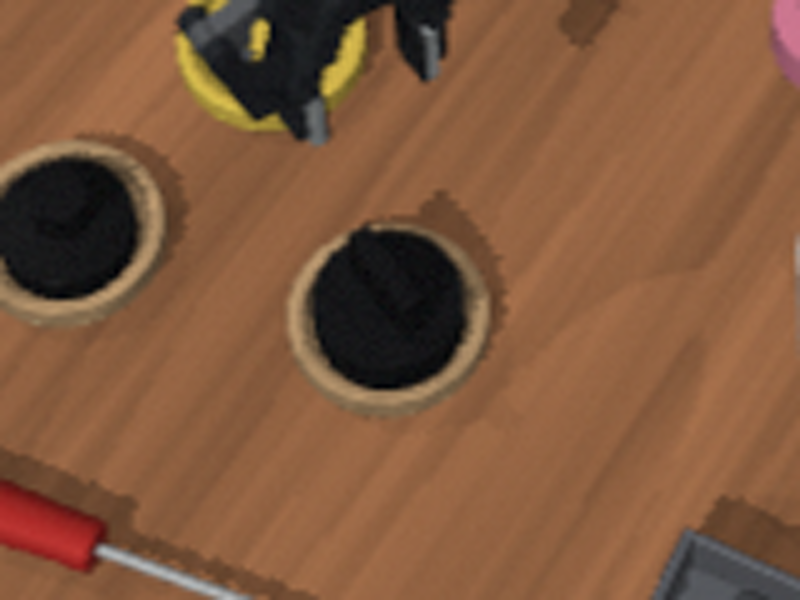

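View pics/t10.png

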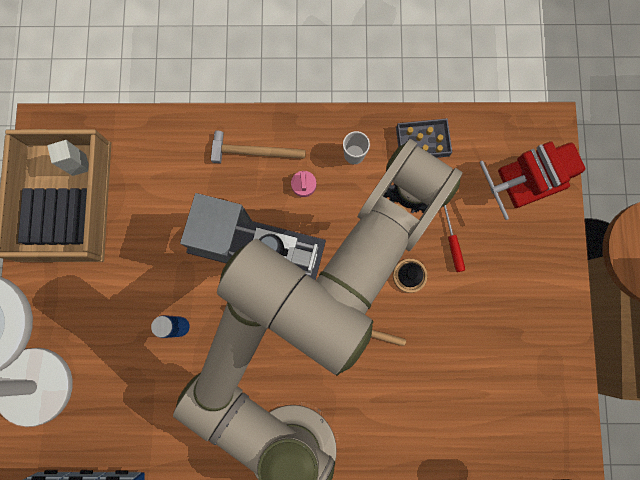

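Cap seated upright, centred in the empty holder; the spare, yellow dish and others are unmoved. Now I'll check finger geometry when nearly shut, from w3, to choose the pushing height.

```bash
python3 - <<'E'
from h import *
p=ld("w3"); T=np.array(p["tool_from_camera"]); Ki=np.linalg.inv(K(p))
for zz in (0,.011):
  for uv in [(303,295),(290,290),(275,330),(258,345),(205,347),(175,370),(120,385),(60,420),(20,450)]:
    d=T[:3,:3]@Ki@np.array([*uv,1]); o=T[:3,3]; k=(zz-o[2])/d[2]; print(uv,zz,np.round((o+k*d)*1000))
E
```

```text
(303, 295) 0 [-10.  18.   0.]
(290, 290) 0 [-17.  24.   0.]
(275, 330) 0 [-19. -15.   0.]
(258, 345) 0 [-24. -26.   0.]
(205, 347) 0 [-43. -27.   0.]
(175, 370) 0 [-49. -40.   0.]
(120, 385) 0 [-63. -48.   0.]
(60, 420) 0 [-72. -62.   0.]
(20, 450) 0 [-75. -72.   0.]
(303, 295) 0.011 [-8. -6. 11.]
(290, 290) 0.011 [-14.  -1.  11.]
(275, 330) 0.011 [-16. -34.  11.]
(258, 345) 0.011 [-21. -43.  11.]
(205, 347) 0.011 [-37. -44.  11.]
(175, 370) 0.011 [-42. -56.  11.]
(120, 385) 0.011 [-54. -62.  11.]
(60, 420) 0.011 [-61. -74.  11.]
(20, 450) 0.011 [-64. -83.  11.]
```

```bash
python3 - <<'E'
from rig import env
from pl import *
s=cur(env)
plan(s["position"],s["tool_rot"],[([.482,-.098,.20],165.9,8)],0)
E
```

```text
t 13.925 pos [ 0.6029 -0.2704  0.1952] yawz 156.82 F [ 0.43  0.35 -0.77] w 0.0446 q [ -34.4   34.6   58.1   -0.    87.4 -101.2]
[[[0.0139, -0.0006, 0.0224], [-0.0, -1.1, 0.0], 0], [[0.0143, -0.0005, 0.0221], [-0.0, -1.1, 0.0], 0], [[0.0147, -0.0006, 0.0218], [-0.0, -1.1, 0.0], 0], [[0.0151, -0.0005, 0.0215], [-0.0, -1.2, 0.0], 0], [[0.0156, -0.0006, 0.0212], [-0.0, -1.1, 0.0], 0], [[0.016, -0.0005, 0.0209], [-0.0, -1.2, 0.0], 0], [[0.0164, -0.0006, 0.0206], [-0.1, -1.1, 0.0], 0], [[0.0167, -0.0006, 0.0203], [-0.0, -1.2, 0.0], 0]]
end [ 0.482 -0.098  0.2  ]
max 0.0224 1.2
```

carry_out(
  plan=[
    [[0.014,-0.0006,0.0224],[0,-1.1,0],0],
    [[0.0143,-0.0005,0.022],[0,-1.1,0],0],
    [[0.0147,-0.0006,0.0218],[0,-1.1,0],0],
    [[0.015,-0.0005,0.0215],[0,-1.2,0],0],
    [[0.0156,-0.0006,0.0212],[0,-1.1,0],0],
    [[0.016,-0.0005,0.021],[0,-1.2,0],0],
    [[0.0164,-0.0006,0.0206],[0,-1.1,0],0],
    [[0.0167,-0.0006,0.0203],[0,-1.2,0],0],
  ],
)

```text
time_s: 14.92
position: [0.4814, -0.0974, 0.1996]
tool_rot: [[0.243, -0.002, -0.97], [0.97, 0.001, 0.243], [0.0, -1.0, 0.002]]
ft_force: [-0.5, 0.8, 0.2]
grip_width: 0.0
```

carry_out(
  plan=[
    [[0,0,0],[0,0,-5],0],
    [[0,0,0],[0,0,-10],0],
    [[0,0,0],[0,0,-10],0],
    [[0,0,0],[0,0,-5],0],
    [[0,0,0],[0,0,0],0],
    [[0,0,0],[0,0,0],0],
  ],
)

```text
time_s: 15.68
position: [0.4823, -0.098, 0.2004]
tool_rot: [[0.211, 0.121, -0.97], [0.841, 0.484, 0.243], [0.499, -0.867, 0.001]]
ft_force: [-0.7, 0.2, -0.5]
grip_width: 0.0002
```

```bash
python3 look.py wrist w11;  python3 look.py scene s11; python3 - <<'E'
from h import *
crop(ld("s11"),180,80,266,200,3,"pics/s11c.png")
E
```

```text
t 15.675 pos [ 0.4823 -0.098   0.2004] yawz 165.94 F [-0.68  0.25 -0.46] w 0.0002 q [ -39.8   20.6   87.9   26.8   86.  -121.1]
t 15.725 pos [ 0.4824 -0.0977  0.2006] yawz 165.97 F [ 0.86 -0.21  0.19] w -0.0005 q [ -39.7   20.6   87.9   26.8   86.  -121.1]
```

View pics/w11.png

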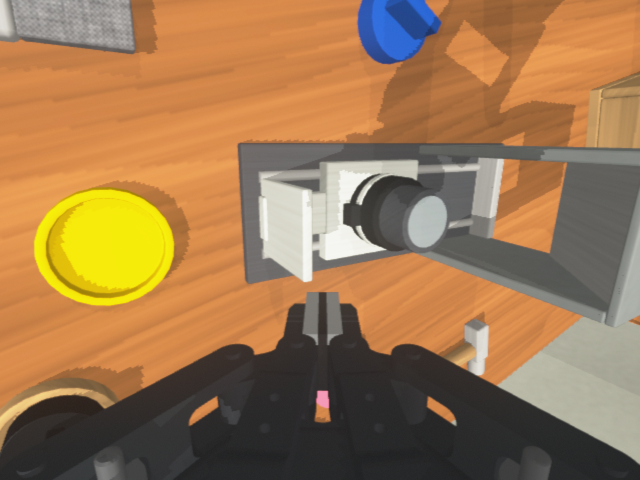

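View pics/s11c.png

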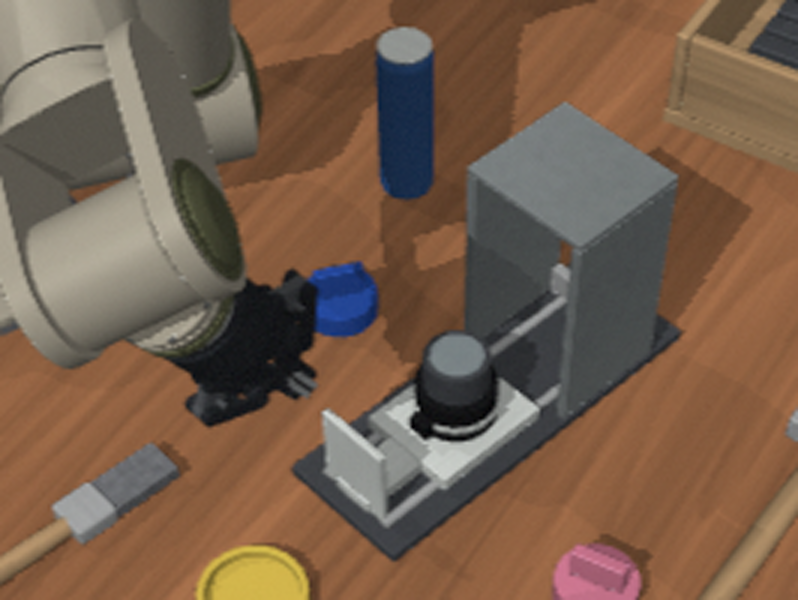

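carry_out(
  plan=[
    [[-0.014,0.024,0],[0,0,0],0],
    [[-0.014,0.024,0],[0,0,0],0],
    [[-0.014,0.024,0],[0,0,0],0],
    [[-0.014,0.024,0],[0,0,0],0],
    [[-0.0125,0.022,0],[0,0,0],0],
    [[0,0,0],[0,0,0],0],
  ],
)

```text
time_s: 16.52
position: [0.4819, -0.0977, 0.0635]
tool_rot: [[0.211, 0.119, -0.97], [0.84, 0.486, 0.242], [0.501, -0.866, 0.003]]
ft_force: [0.5, -0.2, -0.1]
grip_width: 0.0006
```

```bash
python3 look.py wrist w12;  python3 look.py scene s12; python3 - <<'E'
from h import *
crop(ld("s12"),180,80,266,200,3,"pics/s12c.png")
E
```

```text
t 16.525 pos [ 0.4819 -0.0977  0.0635] yawz 165.99 F [ 0.47 -0.16 -0.05] w 0.0006 q [ -39.8   31.6   97.4   29.    68.  -130.9]
t 16.575 pos [ 0.4824 -0.0981  0.0644] yawz 165.98 F [ 0.07 -0.99 -0.09] w -0.0002 q [ -39.8   31.6   97.3   29.    68.  -130.9]
```

View pics/w12.png

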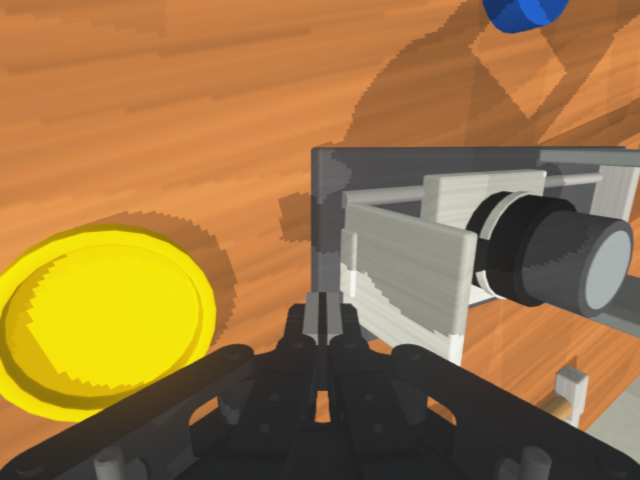

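View pics/s12c.png

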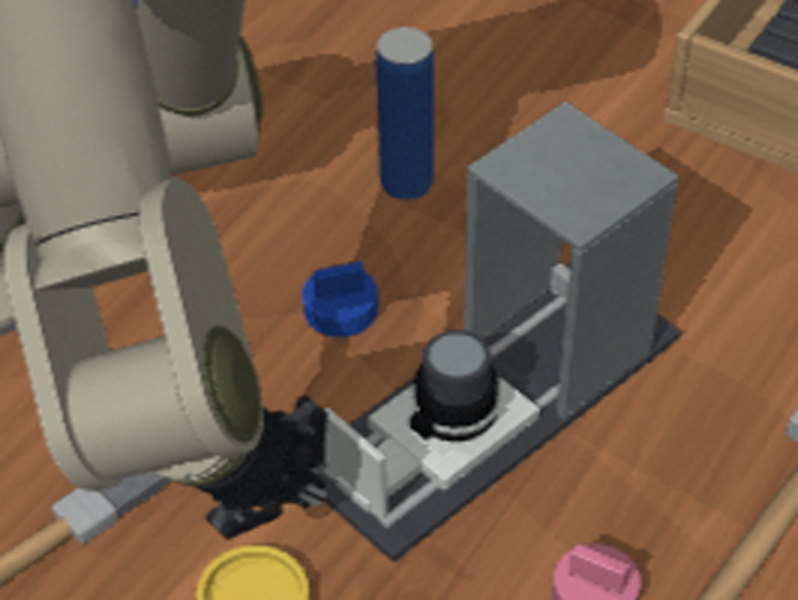

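The closed fingers are now behind the push plate, laterally centred (station-frame x about 0). Approaching slowly.

carry_out(
  plan=[
    [[0.0043,0.0025,0],[0,0,0],0],
    [[0.0043,0.0025,0],[0,0,0],0],
    [[0.0043,0.0025,0],[0,0,0],0],
    [[0.0043,0.0025,0],[0,0,0],0],
    [[0.0026,0.0015,0],[0,0,0],0],
    [[0.0026,0.0015,0],[0,0,0],0],
    [[0.0026,0.0015,0],[0,0,0],0],
    [[0.0026,0.0015,0],[0,0,0],0],
  ],
)

```text
time_s: 17.62
position: [0.4901, -0.0675, 0.0641]
tool_rot: [[0.211, 0.122, -0.97], [0.84, 0.485, 0.243], [0.5, -0.866, 0.0]]
ft_force: [-0.2, 0.8, 0.8]
grip_width: -0.0002
```

carry_out(
  plan=[
    [[0.0026,0.0015,0],[0,0,0],0],
    [[0.0026,0.0015,0],[0,0,0],0],
    [[0,0,0],[0,0,0],0],
  ],
)

```text
time_s: 18.0
position: [0.4916, -0.0617, 0.0641]
tool_rot: [[0.21, 0.122, -0.97], [0.84, 0.485, 0.243], [0.5, -0.866, -0.0]]
ft_force: [0.7, -0.1, 0.4]
grip_width: 0.0002
```

```bash
python3 look.py wrist w13;  python3 look.py scene s13; python3 - <<'E'
from h import *
crop(ld("s13"),230,130,200,150,4,"pics/s13c.png")
E
```

```text
t 18.0 pos [ 0.4916 -0.0617  0.0641] yawz 165.93 F [ 0.67 -0.12  0.36] w 0.0002 q [ -35.8   31.1   98.4   30.6   65.9 -128.3]
t 18.05 pos [ 0.4916 -0.0618  0.0641] yawz 165.93 F [ 0.47 -0.26 -0.  ] w -0.0004 q [ -35.8   31.1   98.4   30.6   65.9 -128.3]
```

View pics/w13.png

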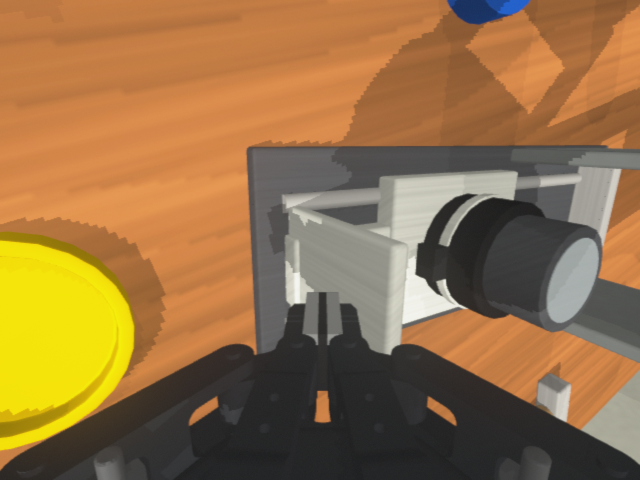

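View pics/s13c.png

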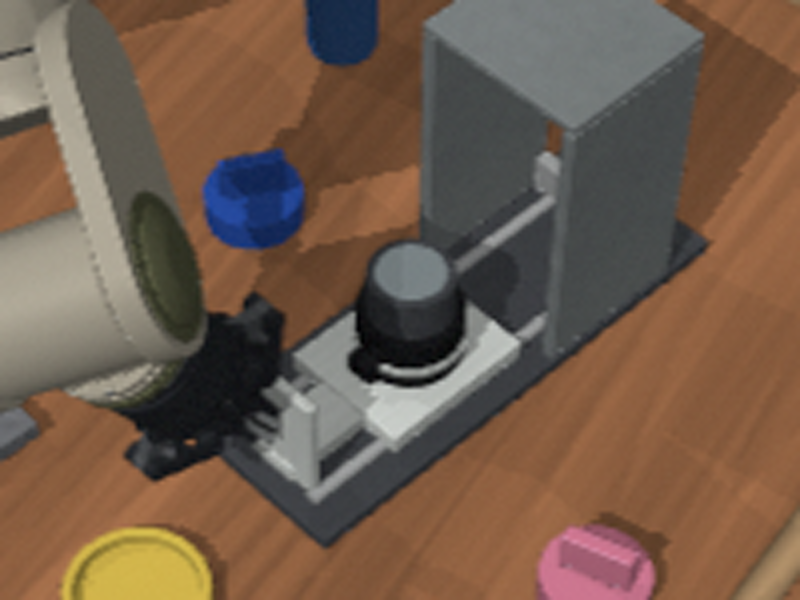

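carry_out(
  plan=[
    [[0.0017,0.001,0],[0,0,0],0],
    [[0.0017,0.001,0],[0,0,0],0],
    [[0.0017,0.001,0],[0,0,0],0],
  ],
)

```text
time_s: 18.48
position: [0.4931, -0.0561, 0.0641]
tool_rot: [[0.211, 0.122, -0.97], [0.84, 0.485, 0.243], [0.5, -0.866, -0.0]]
ft_force: [-0.7, -2.1, 0.8]
grip_width: 0.0003
```

carry_out(
  plan=[
    [[0.0017,0.001,0],[0,0,0],0],
    [[0.0017,0.001,0],[0,0,0],0],
    [[0.0017,0.001,0],[0,0,0],0],
    [[0.0017,0.001,0],[0,0,0],0],
  ],
)

```text
time_s: 18.98
position: [0.495, -0.0484, 0.0641]
tool_rot: [[0.211, 0.122, -0.97], [0.84, 0.485, 0.243], [0.5, -0.866, -0.0]]
ft_force: [1.0, -1.9, 1.4]
grip_width: 0.0002
```

```bash
python3 look.py wrist w14;  python3 look.py scene s14; python3 - <<'E'
from h import *
crop(ld("s14"),230,130,200,150,4,"pics/s14c.png")
E
```

```text
t 18.975 pos [ 0.495  -0.0484  0.0641] yawz 165.92 F [ 0.96 -1.95  1.4 ] w 0.0002 q [ -34.2   31.    98.7   31.2   65.1 -127.2]
t 19.025 pos [ 0.495  -0.0481  0.0641] yawz 165.92 F [-0.17 -0.91  0.19] w -0.0001 q [ -34.2   31.    98.7   31.2   65.1 -127.2]
```

View pics/w14.png

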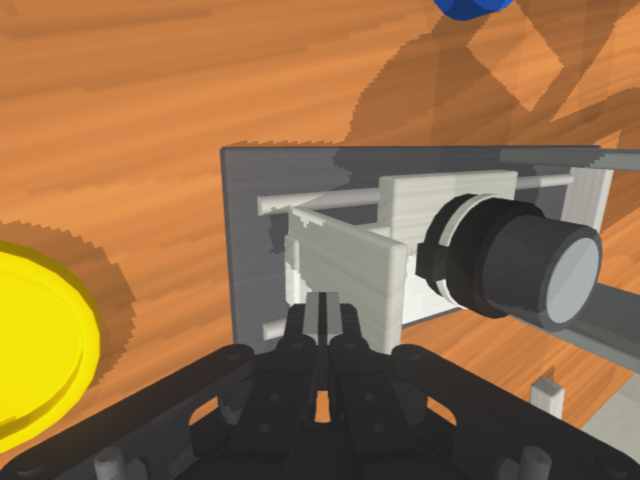

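View pics/s14c.png

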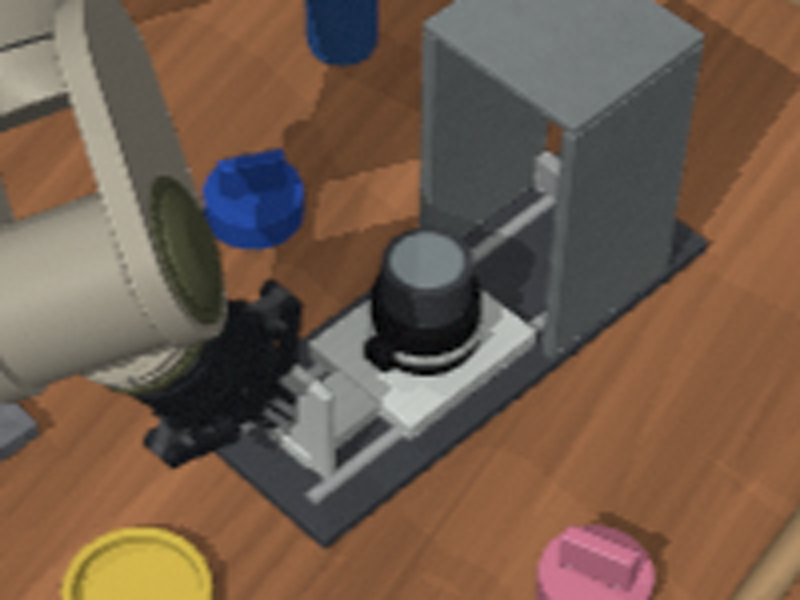

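Steady 2 N; the carriage is sliding with the fingers. Pushing on.

carry_out(
  plan=[
    [[0.0026,0.0015,0],[0,0,0],0],
    [[0.0043,0.0025,0],[0,0,0],0],
    [[0.0043,0.0025,0],[0,0,0],0],
    [[0.0043,0.0025,0],[0,0,0],0],
    [[0.0043,0.0025,0],[0,0,0],0],
    [[0.0043,0.0025,0],[0,0,0],0],
    [[0.0043,0.0025,0],[0,0,0],0],
    [[0.0043,0.0025,0],[0,0,0],0],
  ],
)

```text
time_s: 20.08
position: [0.5042, -0.0115, 0.0639]
tool_rot: [[0.211, 0.122, -0.97], [0.84, 0.485, 0.243], [0.5, -0.866, -0.0]]
ft_force: [1.2, -2.4, 1.4]
grip_width: 0.0002
```

carry_out(
  plan=[
    [[0.0043,0.0025,0],[0,0,0],0],
    [[0.0043,0.0025,0],[0,0,0],0],
    [[0.0043,0.0025,0],[0,0,0],0],
    [[0.0043,0.0025,0],[0,0,0],0],
    [[0.0043,0.0025,0],[0,0,0],0],
    [[0.0043,0.0025,0],[0,0,0],0],
  ],
)

```text
time_s: 20.82
position: [0.5114, 0.0175, 0.0638]
tool_rot: [[0.211, 0.122, -0.97], [0.84, 0.485, 0.243], [0.5, -0.866, 0.0]]
ft_force: [0.3, -3.2, 0.3]
grip_width: 0.0001
```

```bash
python3 look.py wrist w15;  python3 look.py scene s15; python3 - <<'E'
from h import *
crop(ld("s15"),230,130,200,150,4,"pics/s15c.png")
from fit import loc
print(loc(ld("w15")["pos"]))
E
```

```text
t 20.825 pos [0.5114 0.0175 0.0638] yawz 165.92 F [ 0.28 -3.25  0.32] w 0.0001 q [ -26.4   30.8   99.2   33.7   61.6 -121.8]
t 20.875 pos [0.5112 0.0181 0.0638] yawz 165.96 F [-0.34 -0.6  -0.32] w -0.0 q [ -26.4   30.8   99.2   33.7   61.7 -121.8]
[0.53212211 0.10171824] -14.145049749858064
[[ 0.5 -0.4]
 [ 0.8 -0.1]
 [-0.2 -0.3]
 [ 0.4 -0.6]
 [-0.6  0.4]
 [-0.4  0.1]
 [-0.   0. ]
 [-1.1 -0.5]
 [ 0.2 -0.5]]
[ 0.00050793 -0.08671337]
```

View pics/w15.png

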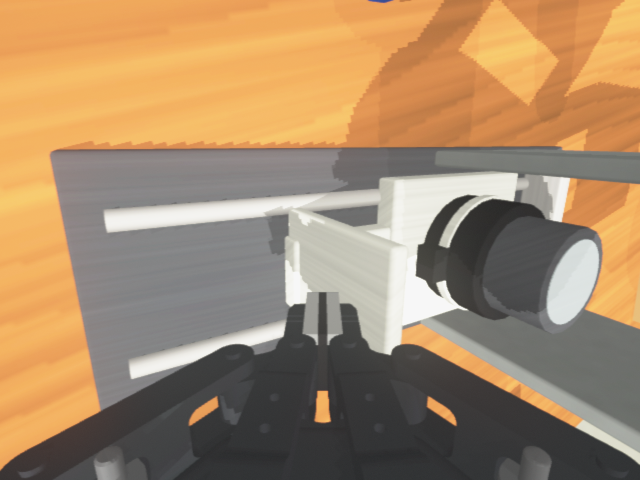

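View pics/s15c.png

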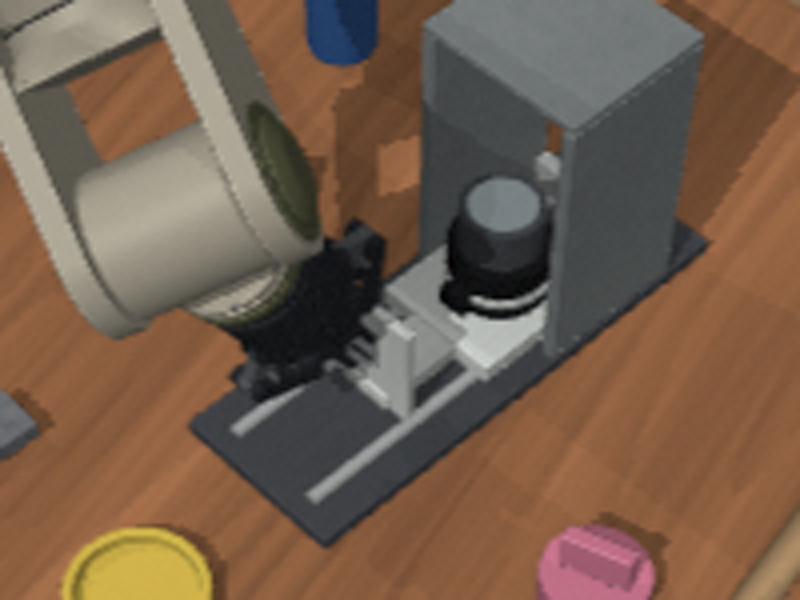

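carry_out(
  plan=[
    [[0.0026,0.0015,0],[0,0,0],0],
    [[0.0035,0.002,0],[0,0,0],0],
    [[0.0035,0.002,0],[0,0,0],0],
    [[0.0035,0.002,0],[0,0,0],0],
    [[0.0026,0.0015,0],[0,0,0],0],
    [[0.0017,0.001,0],[0,0,0],0],
  ],
)

```text
time_s: 21.68
position: [0.5162, 0.0369, 0.0638]
tool_rot: [[0.211, 0.121, -0.97], [0.84, 0.485, 0.243], [0.5, -0.866, 0.0]]
ft_force: [-2.1, -1.2, 0.6]
grip_width: 0.0001
```

carry_out(
  plan=[
    [[0.0009,0.0005,0],[0,0,0],0],
    [[0.0009,0.0005,0],[0,0,0],0],
    [[0.0009,0.0005,0],[0,0,0],0],
  ],
)

```text
time_s: 22.05
position: [0.517, 0.0396, 0.0639]
tool_rot: [[0.211, 0.122, -0.97], [0.84, 0.485, 0.243], [0.5, -0.866, -0.0]]
ft_force: [-1.8, -1.8, -1.8]
grip_width: 0.0
```

carry_out(
  plan=[
    [[0.0009,0.0005,0],[0,0,0],0],
    [[0.0009,0.0005,0],[0,0,0],0],
  ],
)

```text
time_s: 22.3
position: [0.5176, 0.0416, 0.0639]
tool_rot: [[0.211, 0.122, -0.97], [0.84, 0.485, 0.243], [0.5, -0.866, -0.0]]
ft_force: [0.1, -1.8, -1.5]
grip_width: -0.0001
```

carry_out(
  plan=[
    [[0.0009,0.0005,0],[0,0,0],0],
    [[0.0009,0.0005,0],[0,0,0],0],
  ],
)

```text
time_s: 22.55
position: [0.5181, 0.0436, 0.064]
tool_rot: [[0.211, 0.122, -0.97], [0.84, 0.485, 0.243], [0.5, -0.866, -0.0]]
ft_force: [-1.4, -4.1, -1.8]
grip_width: -0.0001
```

```bash
python3 - <<'E'
from look import *
from fit import loc
s=cur(env); print(loc(np.array(s["position"])))
E
```

```text
[0.53212211 0.10171824] -14.145049749858064
[[ 0.5 -0.4]
 [ 0.8 -0.1]
 [-0.2 -0.3]
 [ 0.4 -0.6]
 [-0.6  0.4]
 [-0.4  0.1]
 [-0.   0. ]
 [-1.1 -0.5]
 [ 0.2 -0.5]]
t 22.55 pos [0.5181 0.0436 0.064 ] yawz 165.92 F [-1.42 -4.06 -1.76] w -0.0001 q [ -23.2   30.9   98.9   34.6   60.4 -119.4]
[ 0.00059371 -0.05975086]
```

carry_out(
  plan=[
    [[0.0009,0.0005,0],[0,0,0],0],
    [[0,0,0],[0,0,0],0],
  ],
)

```text
time_s: 22.8
position: [0.5182, 0.0438, 0.064]
tool_rot: [[0.21, 0.122, -0.97], [0.841, 0.483, 0.243], [0.498, -0.867, -0.001]]
ft_force: [-5.2, -8.3, -0.2]
grip_width: -0.0003
```

carry_out(
  plan=[
    [[0.0009,0.0005,0],[0,0,0],0],
    [[0,0,0],[0,0,0],0],
  ],
)

```text
time_s: 23.05
position: [0.5183, 0.044, 0.0639]
tool_rot: [[0.21, 0.122, -0.97], [0.842, 0.482, 0.243], [0.497, -0.868, -0.001]]
ft_force: [-8.5, -15.2, 2.5]
grip_width: 0.0001
```

carry_out(
  plan=[
    [[0.0009,0.0005,0],[0,0,0],0],
    [[0,0,0],[0,0,0],0],
  ],
)

```text
time_s: 23.3
position: [0.5184, 0.0441, 0.0639]
tool_rot: [[0.21, 0.122, -0.97], [0.843, 0.481, 0.243], [0.496, -0.868, -0.001]]
ft_force: [-11.1, -20.3, 6.0]
grip_width: -0.0001
```

The force climbs to about 20 N while the position holds, so it is at the end stop. Back off along the push line, then look.

carry_out(
  plan=[
    [[-0.0026,-0.0015,0],[0,0,0],0],
    [[-0.007,-0.004,0],[0,0,0],0],
    [[-0.017,-0.01,0],[0,0,0],0],
    [[-0.026,-0.015,0],[0,0,0],0],
    [[-0.026,-0.015,0],[0,0,0],0],
    [[0.01,-0.017,0],[0,0,0],0],
    [[0.02,-0.035,0],[0,0,0],0],
    [[0.02,-0.035,0],[0,0,0],0],
  ],
)

```text
time_s: 24.3
position: [0.4965, -0.0417, 0.1657]
tool_rot: [[0.211, 0.122, -0.97], [0.84, 0.486, 0.243], [0.501, -0.866, 0.0]]
ft_force: [0.0, -0.1, 0.6]
grip_width: 0.0001
```

carry_out(
  plan=[
    [[0.012,-0.021,0],[0,0,0],0],
    [[0,0,0],[0,0,0],0],
  ],
)

```text
time_s: 24.55
position: [0.4971, -0.042, 0.19]
tool_rot: [[0.209, 0.124, -0.97], [0.841, 0.484, 0.243], [0.499, -0.866, -0.004]]
ft_force: [-1.3, -0.5, -0.6]
grip_width: -0.0
```

```bash
python3 look.py wrist w16;  python3 look.py scene s16; python3 look.py top t16; python3 - <<'E'
from h import *
from fit import loc
for n in("s16",):
    crop(ld(n),230,130,200,150,4,"pics/s16c.png")
E
```

```text
t 24.55 pos [ 0.4971 -0.042   0.19  ] yawz 165.93 F [-1.26 -0.51 -0.64] w -0.0 q [ -33.5   20.5   90.2   28.5   81.2 -116.9]
t 24.6 pos [ 0.4966 -0.0417  0.1887] yawz 165.93 F [ 0.24  0.65 -0.27] w -0.0001 q [ -33.5   20.6   90.3   28.5   81.1 -116.9]
t 24.65 pos [ 0.4963 -0.0416  0.188 ] yawz 165.93 F [-0.32 -0.26  0.53] w -0.0004 q [ -33.5   20.6   90.3   28.5   81.1 -116.9]
[0.53212211 0.10171824] -14.145049749858064
[[ 0.5 -0.4]
 [ 0.8 -0.1]
 [-0.2 -0.3]
 [ 0.4 -0.6]
 [-0.6  0.4]
 [-0.4  0.1]
 [-0.   0. ]
 [-1.1 -0.5]
 [ 0.2 -0.5]]
```

View pics/w16.png

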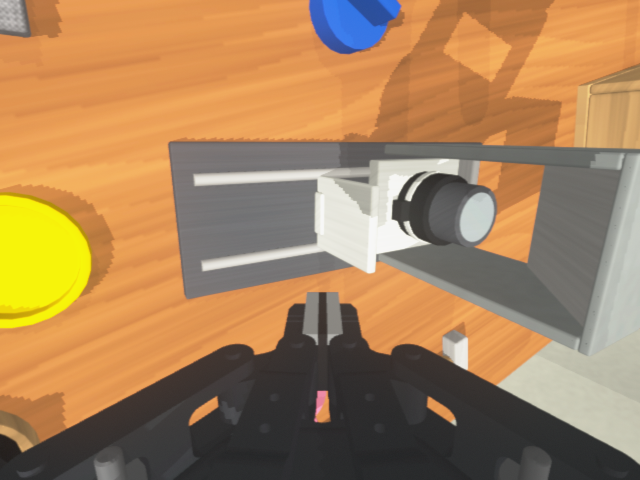

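View pics/s16c.png

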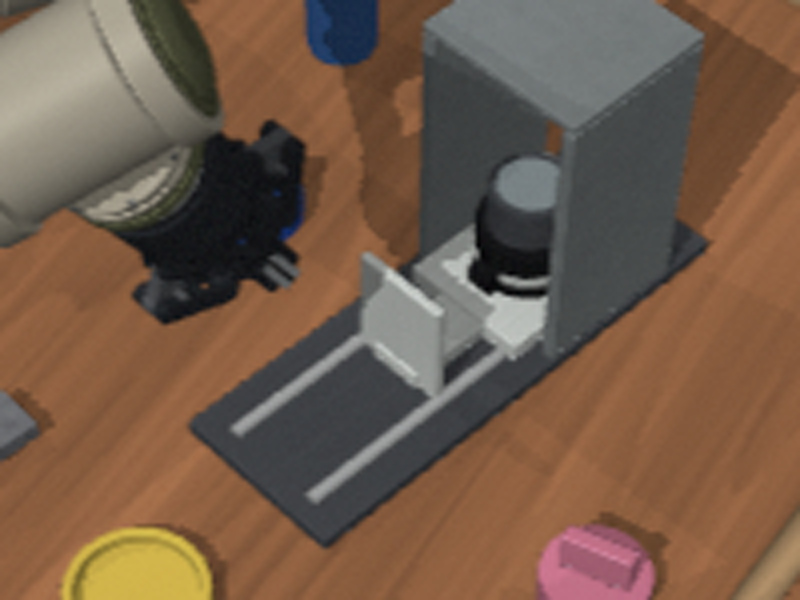

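View pics/s16.png

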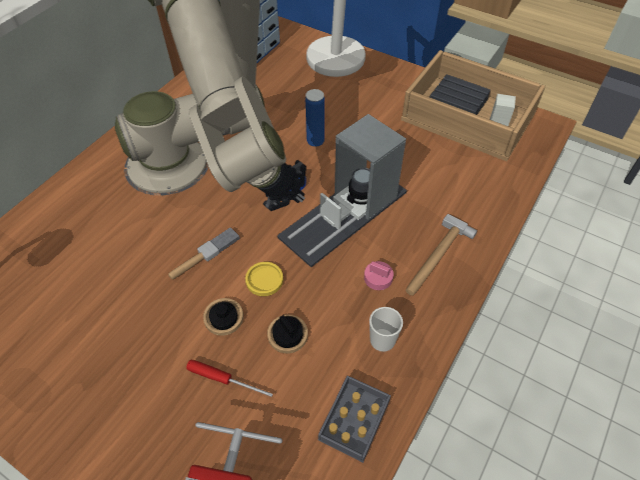

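View pics/t16.png

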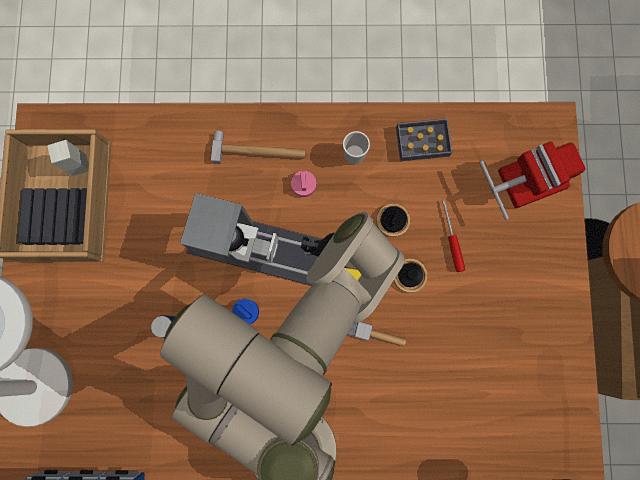

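```bash
python3 - <<'E'
from h import *
from fit import loc
p=ld("s16")
for u,v in [(362,255),(441,307)]:
    P=onz(p,(230+u/4-.4,130+v/4-.4),.099); print(loc(P))
E
```

```text
[0.53212211 0.10171824] -14.145049749858064
[[ 0.5 -0.4]
 [ 0.8 -0.1]
 [-0.2 -0.3]
 [ 0.4 -0.6]
 [-0.6  0.4]
 [-0.4  0.1]
 [-0.   0. ]
 [-1.1 -0.5]
 [ 0.2 -0.5]]
[-0.03520476 -0.05239269]
[ 0.02960112 -0.04701376]
```

The plate moved from about −0.162 to −0.050 along the station, i.e. about 110 mm, which matches fully home. The gripper is clear of everything, so I'm handing in.

```bash
python3 -c "
from rig import env
print(env.close_job())"
```

```text
the job is handed in; nothing more can be done
None
```

The job is done and handed in at about 24.7 s of the 64 s allowed; no verdict was reported.

- **Cap:** I lifted the black finned cap straight off the lens by its fin. I set it down in the empty light-wood holder until the floor pushed back with about 5 N, then let go. The later wrist, scene and top pictures show it upright and centred in the dish.
- **Carriage:** I pushed it along the track with closed fingers, at about 2–3 N while it slid. It stopped against the end stop, where the force rose to about 24 N with no more travel. The arm then backed off, and nothing was being touched at hand-in.

**Last checks:** The push plate's two top corners in the picture gave travels of about 109 and 115 mm, against the stated 110 mm. I put that 5 mm difference down to reading pixels by eye. In the last pictures the spare cap, oil can, tools, cup and coloured look-alikes show no sign of having moved. No check failed, but the holder's position from the top camera was about 3 mm off the other two views. I went by the scene and wrist views there.

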